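# Lay out the stripped laptop parts on their outline pads

### The job

Put each of the four parts taken off the main board (square heat sink, round fan, long steel converter, copper ring choke) on the black pad printed with its own silhouette. Set each one down, without dropping it, right way up and flat, centred on its silhouette and lined up with it, and let go. Leave the jar and the loupe where they stand.

Things in the scene. Friction and masses are not known exactly. Their poses are not given: they have to be found in the camera images.
- heat_sink: Square bare aluminium heat sink, 46 x 46 mm and 26 mm high, with seven upright fins that run along its x axis on a 7 mm base; grip it across any two opposite sides. Loose, standing fins up, about 0.1 kg. Origin at the centre of the underside, x and y square to its sides, z up.
- fan: Round cooling fan in a black plastic housing, 58 mm in diameter and 24 mm high, open at the top with a grey hub and seven blades inside; grip it across the outside. Loose, standing open side up, about 0.06 kg. Origin at the centre of the underside, z up.
- converter: Long plain-steel shielded power converter, a closed can 84 mm long (x), 28 mm wide (y) and 22 mm high, with dark slots and two screw heads on top; the same both ways round. Loose, lying slots up, about 0.12 kg. Origin at the centre of the underside, z up.
- choke: Copper-wound ring choke, 40 mm outer diameter, 16 mm hole, 20 mm high; grip it across the outside. Loose, lying flat, about 0.07 kg. Origin on the ring's axis at the underside, z up.
- pad_square: Fixed round black rubber pad, 104 mm in diameter and 4 mm thick, with a pale grey silhouette printed in the middle of its top: a 46 mm square, the heat sink's. Origin at the centre of the underside (work surface height), under the centre of the silhouette; z up; x and y square to the silhouette's sides.
- pad_round: Fixed round black rubber pad, 104 mm in diameter and 4 mm thick, with a pale grey silhouette printed in the middle of its top: a full disc of 58 mm diameter, the fan's. Origin at the centre of the underside (work surface height), under the centre of the silhouette; z up.
- pad_long: Fixed round black rubber pad, 104 mm in diameter and 4 mm thick, with a pale grey silhouette printed in the middle of its top: an 84 x 28 mm rectangle, the converter's. Origin at the centre of the underside (work surface height), under the centre of the silhouette; z up; x along the silhouette's length.
- pad_ring: Fixed round black rubber pad, 104 mm in diameter and 4 mm thick, with a pale grey silhouette printed in the middle of its top: a ring of 40 mm outer diameter with a 16 mm black centre, the choke's. Origin at the centre of the underside (work surface height), under the centre of the silhouette; z up.
- jar: Bystander: closed white jar with a black cap, 44 mm in diameter and 45 mm high, standing loose; not to be disturbed. Origin at the centre of the underside.
- loupe: Bystander: waisted dark metal eye loupe, 38 mm in diameter and 42 mm high, standing loose; not to be disturbed. Origin at the centre of the underside.
Mind the look-alikes: they are no part of the job. Leave any purple look-alike of the converter alone.

How it is judged:
By the outcome, as a careful person would: the job done as asked, in the order asked, and still so for the second after the job is handed in, with the robot touching nothing.
It also fails if it takes over 120 s, if anything falls off the work surface, if the arm or the gripper's body presses on something with over 40 N, if the wrist force passes 120 N, or if a joint passes its speed limit or range.

### The arm

A 6-joint arm with a two-finger parallel gripper is mounted at the origin on the work surface. World frame = base frame: x ahead of the robot, y to its left, z up, the work surface at z = 0. Lengths are in m, angles in rad, forces in N, time in s.
With the tool pointing down it reaches from about 0.25 to 0.725 m from the base axis. Payload 4 kg.
Tool frame: the origin (TCP) lies on the centre line of the jaws, within the pads' length; the fingertips stand 11 mm ahead of it and the grasp point (between the pads) lies 8 mm behind it (bot.nose_length is the distance from the TCP to the fingertips, in m); z points along the fingers, y is the direction in which the jaws open and shut (so a half turn about z gives the same grasp; the last joint's range is limited). The gripper opens to 85 mm and grips with 20 to 120 N. Pads are 22 mm wide; open, the fingers measure 114 mm over their backs; the gripper's body (76 mm by 85 mm) begins 54 mm behind the grasp point. The pads swing forward as they close: fully open they stand 13 mm farther back than shut.
Start: joints at [-1.345, 0.241, 0.005, 1.335, 0, 1.571], TCP at [0.112, -0.487, 0.242] pointing down, gripper open.
Joint ranges: [-2.72, 2.72], [-1.05, 1.87], [-1.09, 1.28], [-1.99, 2.15], [-1.42, 1.44], [-3.14, 3.14]. Speed limits (rad/s): [2.79, 2.79, 3.14, 3.14, 3.14, 3.14].

### API

Orientations are given as a unit quaternion [x, y, z, w].
In Python, from workcell import bot gives the robot as it stands.
- The arm moves only by the tool play_rows, never from a script. Its argument "plan" is one flat list of numbers, 6 for each row, row after row: the shift along the tool's x, y, z in mm, then the turn, a rotation vector about the tool's x, y, z in rad. A call has 1 to 20 rows; each row shifts and turns the commanded pose from where the row before left it, along the tool's axes as they then stand; what a row does not reach is not made up. A row lasts 1/8 s, in which the tool goes at most 62.5 mm and 10.7 degrees, less where a joint would pass 70% of its speed; a pose out of reach is approached as far as the arm can. A call with a gripper value outside its range is refused whole. "hand" is the opening in per cent of the stroke, from 0 (shut) to 100 (fully open), set as the call begins (left out, the last holds). The fingers move at their own pace and stop on an object; the grip force is fixed at half the most. Time passes only in rows, so rows that do not move let the fingers close. It gives the time, the measured TCP pose, the force and the opening at its end, in the units of the state.
- bot.get_obs(): the state, without advancing time (a new reading comes with each control period).
- bot.camera(name): name is "scene" or "top" or "wrist"; returns a dict with "frame" (400x640x3 uint8, blue, green, red), "range_z" (400x640 float32, m along the optical axis (not along the pixel's ray), 0 where there is no reading), "K" (3x3 intrinsics, pixels), "cam_to_world" (4x4, takes a point from camera to world coordinates). Camera axes: x right, y down, z forward; pixel columns grow to the right and rows downward; lengths in m; the calibration is good to about 2 mm. The wrist camera is an equidistant fisheye: a pixel r from the principal point sees the ray r / f radians off the axis. A picture is of the moment at which its call begins.
- bot.job_done(): hands the job in, once; it reports no verdict.
Trained networks look in the newest picture that a camera, given by its name, has taken for a name from the list of things; names that differ only in an ending like _2 or _b are one class to them, and where a whole thing is asked for, a point or a joint stands for the part that bears it (a point fixed in the world has none). Each returns a list of dicts, best first, with "p" (0 to 1); they miss things now and then, are a little off and sometimes report something else, mostly with a low value. They report only what shows in the picture. A call takes as long as a camera call. They do not tell look-alikes from the thing itself.
- bot.outline_of(query, camera): "mask" (400x640 bool, what is visible of it) and "point" ([row, column] in pixels, amid what is visible of it).
The state is a dict: "clock": time; "joint_pos": joint angles; "joint_vel": joint speeds; "tau": joint torques, N m; "eef_pos": TCP position; "tool_rot": TCP orientation; "ft_force": force on the tool from outside, world axes, zero at the start; "ft_torque": the same for the moment, N m; "grip_width": finger opening in m.
Only numpy, scipy, OpenCV 4.12 (cv2) and the standard library are available. Lean on these libraries where they do the work, as an engineer would, in place of code of your own. Each camera call takes 0.05 s, during which the arm holds its last target.

## Working session

There is one attempt and no reset: what is moved stays moved. The work goes in short steps, Python scripts to look and compute and a tool call to move; the robot and the scene stay as the last step left them, time stands still between calls to the robot, and variables do not carry over. Pictures are saved under pics/ and viewed, and the job is handed in when it is done.

Besides the shell and the picture viewer there is one more tool, called as a command line: name --argument value ..., lists and objects as JSON in quotes. play_rows: Moves the arm, as the interface text tells. Its arguments: {"type":"object","properties":{"plan":{"type":"array","items":{"type":"number"}},"hand":{"type":"number"}},"required":["plan"]}

```bash
ls; mkdir -p pics
python3 - <<'E'
from workcell import bot
import cv2,numpy as np
o=bot.get_obs()
for k in o: print(k,np.round(o[k],3))
print(bot.nose_length)
for n in ["scene","top","wrist"]:
    c=bot.camera(n); cv2.imwrite(f"pics/{n}0.png",c["frame"]); print(n,c["K"].round(1).tolist(),c["cam_to_world"].round(3).tolist())
E
```

```text
pics
clock 0.0
joint_pos [-1.345  0.241  0.004  1.335 -0.     1.571]
joint_vel [-0.001  0.     0.     0.001  0.001  0.   ]
tau [ 1.0000e-03 -3.7232e+01  2.5241e+01  1.7000e-02  0.0000e+00  0.0000e+00]
eef_pos [ 0.112 -0.487  0.241]
tool_rot [ 0.994  0.113 -0.    -0.001]
ft_force [ 0.161 -0.177 -0.375]
ft_torque [ 0.001 -0.046  0.007]
grip_width 0.086
0.011
scene [[431.5, 0.0, 311.3], [0.0, 431.5, 197.8], [0.0, 0.0, 1.0]] [[-0.722, 0.439, -0.536, 1.183], [0.692, 0.437, -0.575, 0.741], [-0.018, -0.785, -0.619, 0.806], [0.0, 0.0, 0.0, 1.0]]
top [[453.5, 0.0, 318.5], [0.0, 453.5, 193.0], [0.0, 0.0, 1.0]] [[0.01, -0.986, 0.168, 0.324], [-1.0, -0.009, 0.009, -0.007], [-0.007, -0.168, -0.986, 1.106], [0.0, 0.0, 0.0, 1.0]]
wrist [[309.7, 0.0, 318.4], [0.0, 309.7, 192.7], [0.0, 0.0, 1.0]] [[0.224, -0.922, -0.315, 0.193], [-0.975, -0.213, -0.07, -0.468], [-0.002, 0.323, -0.946, 0.373], [0.0, 0.0, 0.0, 1.0]]
```

View pics/top0.png

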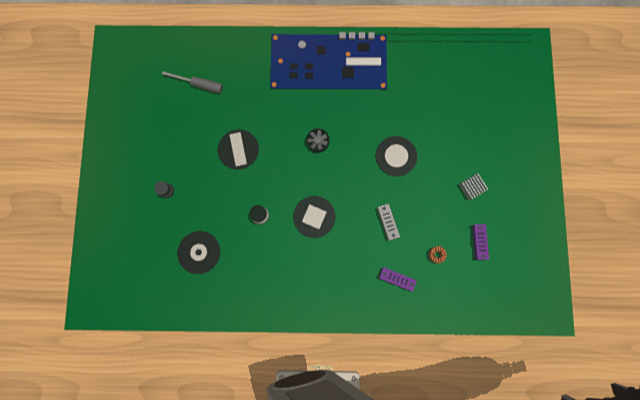

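View pics/scene0.png

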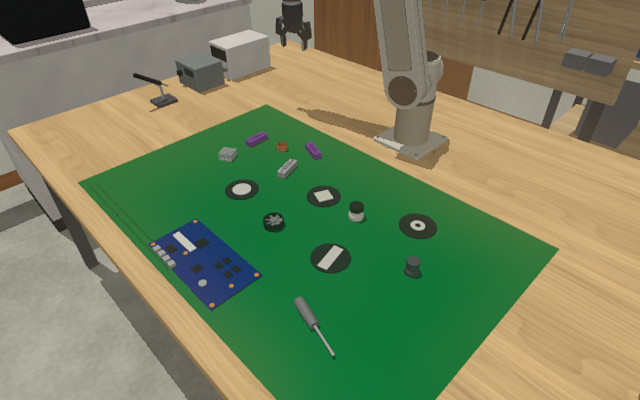

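View pics/wrist0.png

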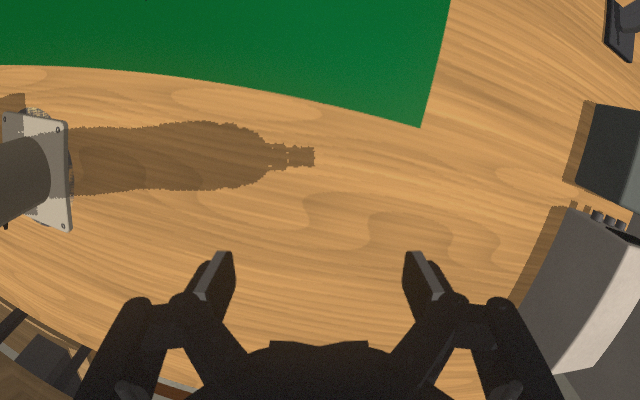

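```bash
cat > h.py <<'E'
from workcell import bot
import cv2,numpy as np
from scipy.spatial.transform import Rotation as R
def project(c,n,P):
    M=np.linalg.inv(c["cam_to_world"]); p=P@M[:3,:3].T+M[:3,3]; K=c["K"]
    if n=="wrist":
        rr=np.hypot(p[...,0],p[...,1]); th=np.arctan2(rr,p[...,2]); s=np.where(rr>1e-9,th/np.maximum(rr,1e-9),0)
        return K[0,0]*p[...,0]*s+K[0,2],K[1,1]*p[...,1]*s+K[1,2]
    return K[0,0]*p[...,0]/p[...,2]+K[0,2],K[1,1]*p[...,1]/p[...,2]+K[1,2]
def ray(c,n,u,v):
    K=c["K"];x=(u-K[0,2])/K[0,0];y=(v-K[1,2])/K[1,1]
    if n=="wrist":
        t=np.hypot(x,y);s=np.sinc(t/np.pi);d=np.stack([x*s,y*s,np.cos(t)],-1)
    else: d=np.stack([x,y,np.ones_like(x)],-1)
    return d@c["cam_to_world"][:3,:3].T
def onplane(c,n,u,v,z):
    d=ray(c,n,np.asarray(u,float),np.asarray(v,float));o=c["cam_to_world"][:3,3]
    return o+d*((z-o[2])/d[...,2])[...,None]
def ortho(c,n,z,cx,cy,half=0.07,res=0.0005,img=None):
    # image: rows = decreasing x, cols = decreasing y (x up, y left)
    N=int(2*half/res); g=(np.arange(N)+.5)*res-half
    X=cx-g[:,None]+0*g[None]; Y=cy-g[None]+0*g[:,None]
    u,v=project(c,n,np.stack([X,Y,0*X+z],-1))
    return cv2.remap(c["frame"] if img is None else img,u.astype(np.float32),v.astype(np.float32),cv2.INTER_LINEAR)
def o2w(r,cc,cx,cy,half=0.07,res=0.0005): return cx-((r+.5)*res-half), cy-((cc+.5)*res-half)
E
python3 - <<'E'
from h import *
c=bot.camera("top")
H=dict(heat_sink=.026,fan=.024,converter=.022,choke=.02,pad_square=.004,pad_round=.004,pad_long=.004,pad_ring=.004,jar=.045,loupe=.042)
for q,h in H.items():
    for d in bot.outline_of(q,"top")[:3]:
        if d["p"]<.15: continue
        v,u=np.nonzero(d["mask"]); P=onplane(c,"top",u,v,h)
        pts=(P[:,:2]*1000).astype(np.float32); (ctr,s,a)=cv2.minAreaRect(pts)
        print(q,round(d["p"],2),d["point"],len(u),"mean",P.mean(0)[:2].round(4),"rect",np.round(ctr,1),np.round(s,1),round(a,1))
E
```

```text
heat_sink 0.56 [184.8, 473.8] 455 mean [ 0.5257 -0.3702] rect [ 526.  -369.8] [47.3 59.1] 29.9
fan 0.93 [142.4, 315.6] 422 mean [0.6397 0.0066] rect [639.9   6.6] [58.8 51.9] 0.5
converter 0.96 [221.6, 388.6] 460 mean [ 0.4406 -0.1631] rect [ 440.1 -163.2] [83.7 32.9] 17.8
converter 0.66 [240.4, 483.1] 488 mean [ 0.3936 -0.3812] rect [ 394.4 -381.4] [81.2 33.9] 2.5
choke 0.68 [218.3, 314.0] 1384 mean [0.4503 0.0136] rect [450.8  13. ] [99.2 99. ] 45.8
choke 0.56 [255.7, 439.2] 248 mean [ 0.3639 -0.2791] rect [ 363.9 -279.5] [37.5 42.6] 44.3
pad_square 0.96 [219.4, 315.4] 1411 mean [0.4529 0.0136] rect [452.7  12.1] [103.3 100.2] 1.1
pad_square 0.22 [189.7, 165.6] 252 mean [0.5172 0.385 ] rect [517.8 385.5] [50.2 36.1] 64.4
pad_round 0.73 [154.8, 397.6] 1302 mean [ 0.607  -0.1889] rect [ 607.  -188.9] [102.4  99.8] 44.2
pad_long 0.56 [150.0, 237.1] 1246 mean [0.6198 0.2065] rect [619.7 207.1] [98.3 98.2] 0.5
pad_ring 0.8 [254.7, 198.5] 1491 mean [0.363  0.2922] rect [362.5 291.2] [102.7 101.6] 46.9
pad_ring 0.67 [219.5, 387.6] 433 mean [ 0.4415 -0.1661] rect [ 441.4 -166.7] [85.1 31.8] 17.8
jar 0.77 [216.8, 255.9] 268 mean [0.4539 0.1428] rect [454.6 142.3] [40.3 42.7] 0.6
loupe 0.55 [188.4, 162.8] 250 mean [0.5094 0.3735] rect [510.4 373. ] [45.6 36.4] 47.5
```

```bash
cat >> h.py <<'E'
def go(x,y,z,phi=None,o=None):
    "print turn first, then shift in tool axes (mm) after turn; keeps tool vertical"
    o=o or bot.get_obs(); p=np.array(o["eef_pos"]); r=R.from_quat(o["tool_rot"]); m=r.as_matrix()
    ph=np.arctan2(m[1,0],m[0,0]); phi=ph if phi is None else phi
    t=R.from_matrix([[np.cos(phi),np.sin(phi),0],[np.sin(phi),-np.cos(phi),0],[0,0,-1]])
    rv=(r.inv()*t).as_rotvec()
    s=t.inv().apply(np.array([x,y,z])-p)*1000
    print("clock",round(float(o["clock"]),2),"at",p.round(4),"phi",round(ph,4),"J",np.round(o["joint_pos"],2),"w",round(float(o["grip_width"]),4),"F",np.round(o["ft_force"],1))
    print("turn",rv.round(4),"then shift mm",s.round(2), "dist",np.linalg.norm(s).round(1))
E
python3 - <<'E'
from h import *
o=bot.get_obs();c=bot.camera("wrist")
T=R.from_quat(o["tool_rot"]); print("cam in tool",T.inv().apply(c["cam_to_world"][:3,3]-o["eef_pos"]).round(4), (T.inv().as_matrix()@c["cam_to_world"][:3,:3]).round(3).tolist())
go(.526,-.370,.2,.96)
E
```

```text
cam in tool [ 0.0837 -0.     -0.1314] [[0.0, -0.946, -0.323], [1.0, 0.001, -0.0], [0.001, -0.323, 0.946]]
clock 0.75 at [ 0.112  -0.4873  0.2424] phi 0.2258 J [-1.35  0.24  0.01  1.34  0.    1.57] w 0.0854 F [-0.1  0.1 -0. ]
turn [ 1.000e-04 -0.000e+00 -7.342e-01] then shift mm [333.56 271.91  42.36] dist 432.4
```

play_rows --plan '[0,0,0,0,0,-0.147,0,0,0,0,0,-0.147,0,0,0,0,0,-0.147,0,0,0,0,0,-0.147,0,0,0,0,0,-0.147,41.7,34,5.3,0,0,0,41.7,34,5.3,0,0,0,41.7,34,5.3,0,0,0,41.7,34,5.3,0,0,0,41.7,34,5.3,0,0,0,41.7,34,5.3,0,0,0,41.7,34,5.3,0,0,0,41.7,34,5.3,0,0,0,0,0,0,0,0,0,0,0,0,0,0,0]' --hand 100

```text
clock: 2.62
eef_pos: [0.5256, -0.3695, 0.1994]
tool_rot: [0.887, 0.462, -0.0, -0.0]
ft_force: [-0.0, -0.7, -0.8]
grip_width: 0.0855
```

Run:
```python
from h import *
c=bot.camera("wrist"); cv2.imwrite("pics/w1.png",c["frame"])
im=ortho(c,"wrist",.026,.526,-.37); cv2.imwrite("pics/o1.png",cv2.resize(im,None,fx=2,fy=2))
go(.526,-.37,.2,.96)
for d in bot.outline_of("heat_sink","wrist")[:2]:
    v,u=np.nonzero(d["mask"]); P=onplane(c,"wrist",u,v,.026); print(d["p"],d["point"],[np.round(a,2) for a in cv2.minAreaRect((P[:,:2]*1000).astype(np.float32))])
```

```text
clock 2.67 at [ 0.5251 -0.37    0.1999] phi 0.9602 J [-0.61  0.55  0.35  1.38 -0.    1.57] w 0.0854 F [-0.1  0.3  0.4]
turn [-0.0007  0.0004  0.0002] then shift mm [ 0.47  0.71 -0.11] dist 0.9
0.92 [169.9, 328.6] [array([ 533.74, -373.69]), array([49.61, 49.53]), np.float64(28.71)]
0.25 [188.0, 164.7] [array([ 374.81, -284.09]), array([38.86, 48.64]), np.float64(89.69)]
```

View pics/o1.png

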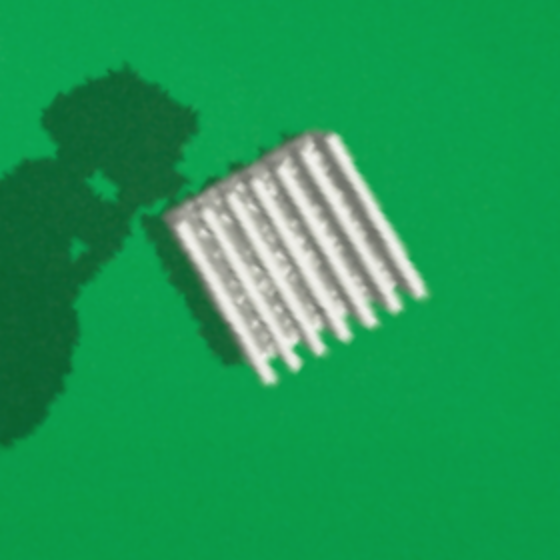

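View pics/w1.png

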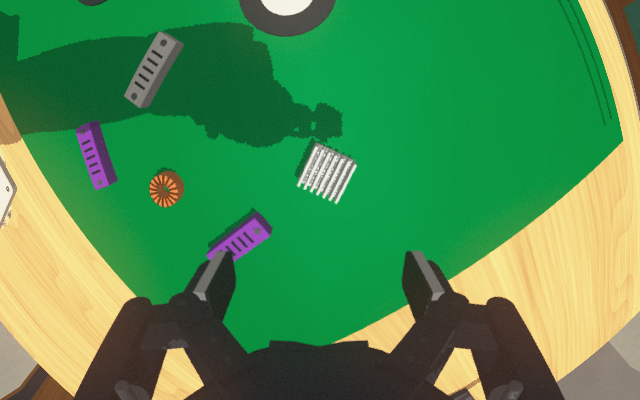

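```bash
cat >> h.py <<'E'
from scipy.optimize import minimize
def contour(kind,dims):
    if kind=="rect":
        a,b=dims[0]/2,dims[1]/2; return np.array([[a,b],[-a,b],[-a,-b],[a,-b]])
    t=np.linspace(0,2*np.pi,72,endpoint=False); return dims[0]/2*np.stack([np.cos(t),np.sin(t)],-1)
SH=dict(heat_sink=("rect",(.046,.046),.026),fan=("round",(.058,),.024),converter=("rect",(.084,.028),.022),choke=("round",(.040,),.020),
 pad_square=("rect",(.046,.046),0),pad_round=("round",(.058,),0),pad_long=("rect",(.084,.028),0),pad_ring=("round",(.040,),0),
 jar=("round",(.044,),.045),loupe=("round",(.038,),.042))
def fit(c,n,q,init,z0=None,up=6,maskf=None):
    kind,dims,h=SH[q]; pad=q.startswith("pad"); z0=(.004 if pad else 0) if z0 is None else z0
    C=contour(kind,dims)
    def pts(p):
        a=p[2] if kind=="rect" else 0
        xy=C@np.array([[np.cos(a),np.sin(a)],[-np.sin(a),np.cos(a)]])+p[:2]
        P=np.vstack([np.c_[xy,np.full(len(xy),z0)],np.c_[xy,np.full(len(xy),z0+h)]])
        u,v=project(c,n,P); return np.stack([u,v],-1)
    q0=pts(init); lo=np.floor(q0.min(0)-12).astype(int); hi=np.ceil(q0.max(0)+12).astype(int)
    lo=np.maximum(lo,0); hi=np.minimum(hi,[640,400])
    f=c["frame"][lo[1]:hi[1],lo[0]:hi[0]]
    f=cv2.resize(f,None,fx=up,fy=up,interpolation=cv2.INTER_CUBIC).astype(float)
    if maskf: m=maskf(f)
    elif pad: m=(f.min(-1)>110)
    else: m=(f[...,1]<1.35*np.maximum(f[...,0],f[...,2]))
    m=m.astype(np.uint8)
    if not pad:
        nl,lab,st,cen=cv2.connectedComponentsWithStats(m); 
        cq=(q0.mean(0)-lo+.5)*up; k=min(range(1,nl),key=lambda i:np.hypot(*(cen[i]-cq))-0.01*st[i,4]**.5 if st[i,4]>200 else 1e9); m=(lab==k).astype(np.uint8)
    if pad and q=="pad_ring" or q=="choke":
        cs,_=cv2.findContours(m,cv2.RETR_EXTERNAL,cv2.CHAIN_APPROX_NONE); cv2.drawContours(m,[max(cs,key=cv2.contourArea)],-1,1,-1)
    def draw(p):
        s=((pts(p)-lo+.5)*up-.5); hu=cv2.convexHull(s.astype(np.float32))[:,0]
        im=np.zeros_like(m); cv2.fillPoly(im,[np.round(hu*16).astype(np.int32)],1,shift=4); return im
    def cost(p): d=draw(p); return 1-(d&m).sum()/max((d|m).sum(),1)
    best=None
    for dd in ([0],[-.3,0,.3])[kind=="rect"]:
        x0=np.array(init,float)+[0,0,dd]
        sim=np.array([x0,x0+[.004,0,0],x0+[0,.004,0],x0+[0,0,.12]]) if kind=="rect" else np.array([x0[:2],x0[:2]+[.004,0],x0[:2]+[0,.004]])
        r=minimize((lambda p:cost(p)) if kind=="rect" else (lambda p:cost(np.r_[p,0])),sim[0],method="Nelder-Mead",options=dict(initial_simplex=sim,xatol=5e-5,fatol=1e-5,maxiter=300))
        if best is None or r.fun<best.fun: best=r
    p=best.x if kind=="rect" else np.r_[best.x,0]
    ov=cv2.resize(c["frame"][lo[1]:hi[1],lo[0]:hi[0]],None,fx=up,fy=up,interpolation=cv2.INTER_CUBIC)
    cs,_=cv2.findContours(draw(p),cv2.RETR_EXTERNAL,cv2.CHAIN_APPROX_NONE); cv2.drawContours(ov,cs,-1,(0,0,255),1)
    cs,_=cv2.findContours(m,cv2.RETR_LIST,cv2.CHAIN_APPROX_NONE); cv2.drawContours(ov,cs,-1,(255,0,0),1)
    return p,1-best.fun,ov
E
python3 - <<'E'
from h import *
I=dict(heat_sink=(.531,-.375,.5),fan=(.64,.0066,0),converter=(.44,-.163,.3),choke=(.364,-.279,0),pad_square=(.4527,.012,.4),pad_round=(.607,-.189,0),pad_long=(.62,.207,.2),pad_ring=(.3625,.2912,0))
ims=[]
c=bot.camera("top")
for q,i in I.items():
    p,s,ov=fit(c,"top",q,i); print("top",q,p.round(4),round(s,3)); ims.append(cv2.resize(ov,(200,200)))
cw=bot.camera("wrist")
for q in ["heat_sink"]:
    p,s,ov=fit(cw,"wrist",q,I[q]); print("wrist",q,p.round(4),round(s,3)); ims.append(cv2.resize(ov,(200,200)))
cc=bot.camera("scene")
for q in ["heat_sink","fan","pad_square","pad_round"]:
    p,s,ov=fit(cc,"scene",q,I[q]); print("scene",q,p.round(4),round(s,3)); 
    if len(ims)<12: ims.append(cv2.resize(ov,(200,200)))
while len(ims)<12: ims.append(ims[0]*0)
cv2.imwrite("pics/f1.png",np.vstack([np.hstack(ims[i:i+4]) for i in (0,4,8)]))
E
```

```text
top heat_sink [ 0.53   -0.3747  0.5099] 0.628
top fan [0.6446 0.0073 0.    ] 0.817
top converter [ 0.4412 -0.1657  0.3135] 0.975
top choke [ 0.3644 -0.2821  0.    ] 0.968
top pad_square [ 0.4537  0.0138 -0.3962] 0.968
top pad_round [ 0.6089 -0.1898  0.    ] 0.978
top pad_long [0.6227 0.207  0.2287] 0.983
top pad_ring [0.365  0.2921 0.    ] 0.973
wrist heat_sink [ 0.5313 -0.3754  0.5225] 0.948
scene heat_sink [ 0.532  -0.3763  0.5188] 0.968
scene fan [ 0.633  -0.0134  0.    ] 0.468
scene pad_square [0.4551 0.0124 1.1742] 0.955
scene pad_round [ 0.6107 -0.1916  0.    ] 0.972
```

View pics/f1.png

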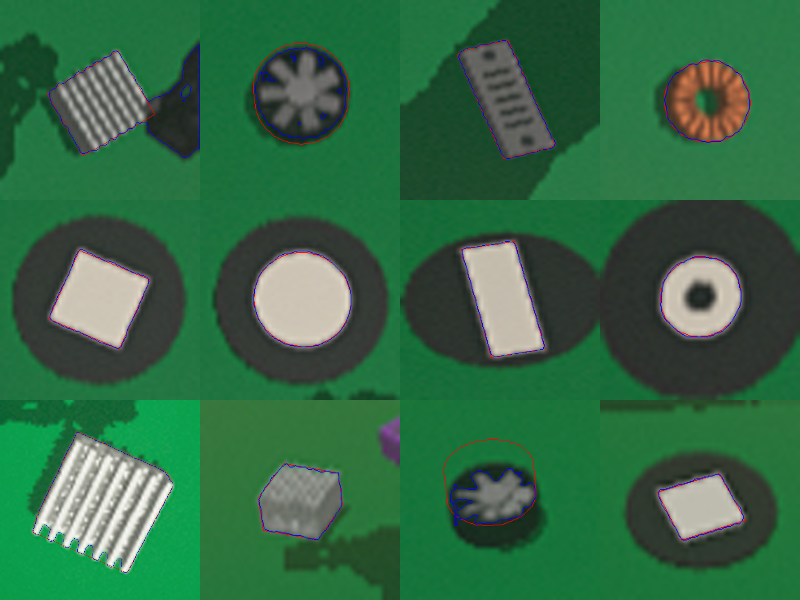

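Run:
```python
from h import *
go(.5312,-.3755,.018,.5205)
```

```text
clock 2.88 at [ 0.525  -0.3705  0.2007] phi 0.959 J [-0.61  0.55  0.35  1.38 -0.    1.57] w 0.0853 F [1.  0.6 0.2]
turn [ 8.000e-04 -1.000e-04  4.385e-01] then shift mm [  2.94   7.42 182.66] dist 182.8
```

play_rows --plan '[0,0,0,0,0,0.146,0,0,0,0,0,0.146,0,0,0,0,0,0.146,1,2.3,40,0,0,0,1,2.5,40,0,0,0,1,2.5,40,0,0,0,0,0,30,0,0,0,0,0,20,0,0,0,0,0,12,0,0,0,0,0,0,0,0,0,0,0,0,0,0,0]' --hand 80

```text
clock: 4.25
eef_pos: [0.5328, -0.3752, 0.0192]
tool_rot: [0.966, 0.258, 0.001, 0.001]
ft_force: [0.4, -0.1, 0.9]
grip_width: 0.0683
```

Run:
```python
from h import *
c=bot.camera("wrist"); cv2.imwrite("pics/w2.png",c["frame"][120:360,170:470].repeat(2,0).repeat(2,1))
go(.5312,-.3755,.018,.5205)
```

```text
clock 4.3 at [ 0.533  -0.3752  0.0194] phi 0.5227 J [-0.61  0.7   0.13  1.   -0.    2.01] w 0.0684 F [ 0.6 -0.5 -0.1]
turn [ 0.0023 -0.001   0.0022] then shift mm [-1.68 -0.64  1.36] dist 2.3
```

View pics/w2.png

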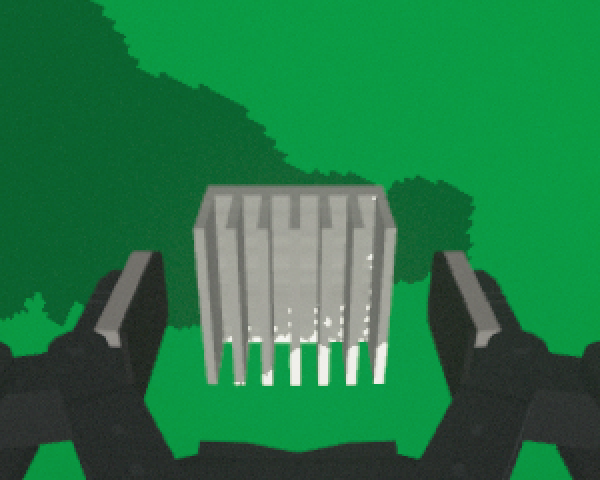

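play_rows --plan '[-1.7,-0.6,3,0,0,0,0,0,0,0,0,0,0,0,0,0,0,0,0,0,0,0,0,0,0,0,0,0,0,0,0,0,0,0,0,0,0,0,0,0,0,0,0,0,0,0,0,0]' --hand 30

```text
clock: 5.3
eef_pos: [0.5309, -0.3753, 0.0158]
tool_rot: [0.966, 0.258, 0.0, 0.001]
ft_force: [-0.8, -0.4, 5.4]
grip_width: 0.0449
```

Run:
```python
from h import *
c=bot.camera("wrist"); cv2.imwrite("pics/w3.png",c["frame"][120:360,170:470].repeat(2,0).repeat(2,1))
go(.5312,-.3755,.018,.5205)
```

```text
clock 5.35 at [ 0.5309 -0.3752  0.0158] phi 0.5228 J [-0.62  0.7   0.12  0.99 -0.    2.  ] w 0.045 F [-0.7  0.9  5.1]
turn [ 0.0013 -0.0005  0.0023] then shift mm [ 0.14  0.38 -2.24] dist 2.3
```

View pics/w3.png

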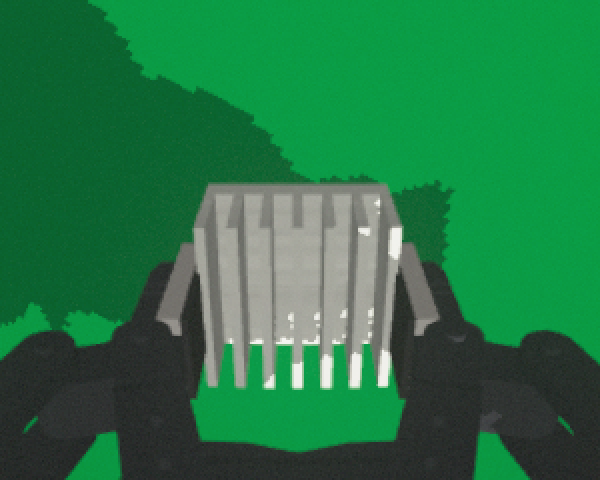

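play_rows --plan '[0,0,-1,0,0,0,0,0,0,0,0,0,0,0,0,0,0,0,0,0,0,0,0,-0.1745,0,0,0,0,0,-0.1745,0,0,0,0,0,-0.1745,0,0,0,0,0,-0.1745,0,0,0,0,0,-0.1745,0,0,0,0,0,-0.1745,0,0,0,0,0,-0.1745,0,0,0,0,0,-0.1745,0,0,0,0,0,-0.1748,0,0,0,0,0,0,0,0,0,0,0,0]' --hand 100

```text
clock: 7.1
eef_pos: [0.5304, -0.3748, 0.0157]
tool_rot: [0.501, 0.865, 0.0, -0.0]
ft_force: [-0.4, -0.5, 0.4]
grip_width: 0.0858
```

Run:
```python
from h import *
c=bot.camera("wrist"); cv2.imwrite("pics/w4.png",c["frame"][120:360,170:470].repeat(2,0).repeat(2,1))
go(.5309,-.3752,.0165,.5228+np.pi/2)
```

```text
clock 7.15 at [ 0.5304 -0.3748  0.0158] phi 2.0916 J [-0.62  0.7   0.12  0.99  0.    0.43] w 0.0855 F [ 0.3 -0.4 -0.4]
turn [-0.0001 -0.0002 -0.002 ] then shift mm [-0.6   0.23 -0.74] dist 1.0
```

View pics/w4.png

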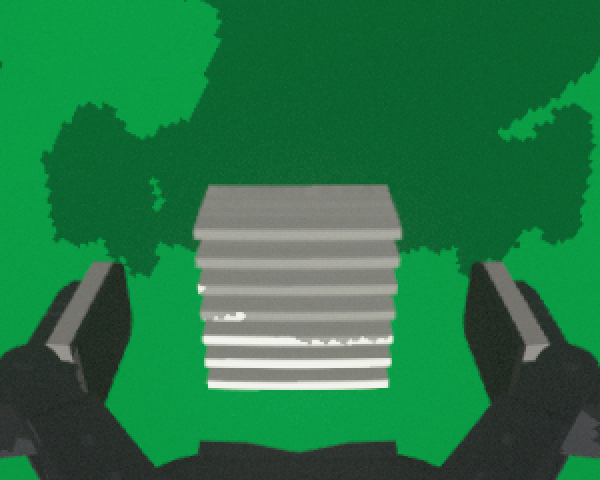

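play_rows --plan '[-0.3,0,0,0,0,0,0,0,0,0,0,0,0,0,0,0,0,0,0,0,0,0,0,0,0,0,0,0,0,0,0,0,0,0,0,0,0,0,0,0,0,0]' --hand 30

```text
clock: 8.02
eef_pos: [0.5309, -0.3753, 0.0162]
tool_rot: [0.5, 0.866, -0.0, 0.0]
ft_force: [1.3, 0.0, 3.1]
grip_width: 0.0447
```

Run:
```python
from h import *
go(.5309,-.3752,.1165)
c=bot.camera("wrist")
p,s,ov=fit(c,"wrist","heat_sink",(.531,-.3755,.52),maskf=lambda f:(f[...,1]<1.35*np.maximum(f[...,0],f[...,2]))&(f.max(-1)>75));print(p.round(4),s)
cv2.imwrite("pics/f4.png",ov)
```

```text
clock 8.03 at [ 0.5309 -0.3753  0.0162] phi 2.0936 J [-0.62  0.7   0.12  0.99 -0.    0.43] w 0.0447 F [1.3 0.  3.1]
turn [0.0003 0.0007 0.    ] then shift mm [ 7.0000e-02  7.0000e-02 -1.0028e+02] dist 100.3
[ 0.5314 -0.3753  0.5236] 0.9047186627652777
```

View pics/f4.png

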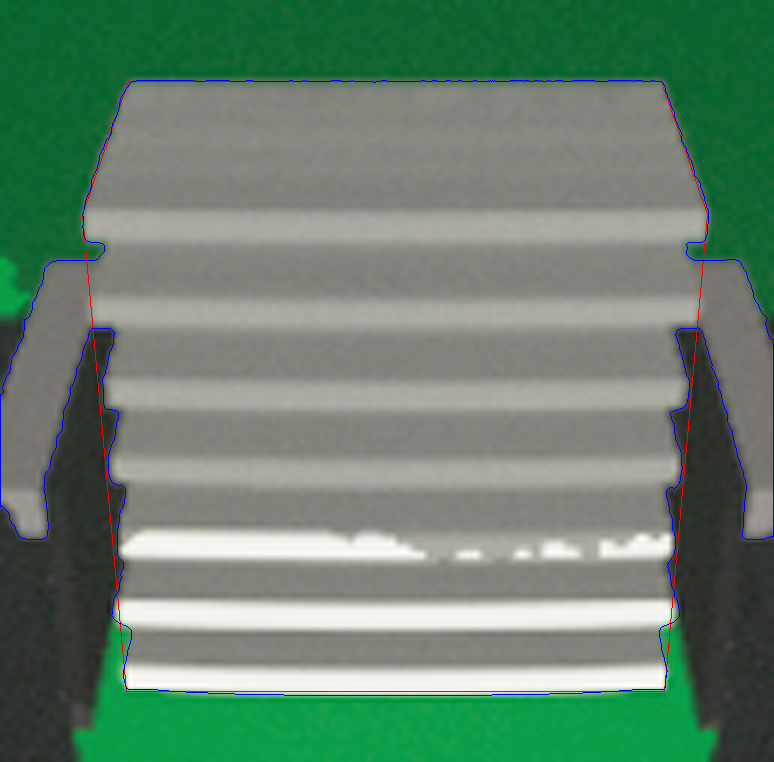

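Run:
```python
from h import *
go(.4543,.0133,.0962,2.745)
```

```text
clock 8.07 at [ 0.5309 -0.3753  0.0162] phi 2.0936 J [-0.62  0.7   0.12  0.99 -0.    0.43] w 0.0449 F [ 0.5 -1.1  3.8]
turn [ 0.      0.0008 -0.6514] then shift mm [220.75 328.85 -79.96] dist 404.1
```

play_rows --plan '[0,0,-5,0,0,0,0,0,-20,0,0,0,0,0,-30,0,0,0,0,0,-25,0,0,0,0,0,0,0,0,-0.13,0,0,0,0,0,-0.13,0,0,0,0,0,-0.13,0,0,0,0,0,-0.13,0,0,0,0,0,-0.131,20,29.9,0,0,0,0,20,29.9,0,0,0,0,20,29.9,0,0,0,0,20,29.9,0,0,0,0,20,29.9,0,0,0,0,20,29.9,0,0,0,0,20,29.9,0,0,0,0,20,29.9,0,0,0,0,20,29.9,0,0,0,0,20,29.9,0,0,0,0,20.7,29.8,0,0,0,0]'

```text
clock: 10.58
eef_pos: [0.4533, 0.0145, 0.0957]
tool_rot: [0.197, 0.98, -0.0, -0.001]
ft_force: [0.6, 0.7, -1.0]
grip_width: 0.0446
```

play_rows --plan '[0,0,0,0,0,0,0,0,0,0,0,0]'

```text
clock: 10.82
eef_pos: [0.4541, 0.0132, 0.0958]
tool_rot: [0.197, 0.98, -0.0, -0.0]
ft_force: [0.3, 0.2, -1.1]
grip_width: 0.0447
```

Run:
```python
from h import *
go(.4543,.0133,.0202,2.745)
c=bot.camera("wrist"); cv2.imwrite("pics/w5.png",c["frame"])
```

```text
clock 10.82 at [0.4541 0.0132 0.0958] phi 2.745 J [ 0.03  0.28 -0.36  0.94 -0.    0.43] w 0.0447 F [ 0.3  0.2 -1.1]
turn [-0.0006 -0.0001 -0.    ] then shift mm [-0.17  0.15 75.62] dist 75.6
```

View pics/w5.png

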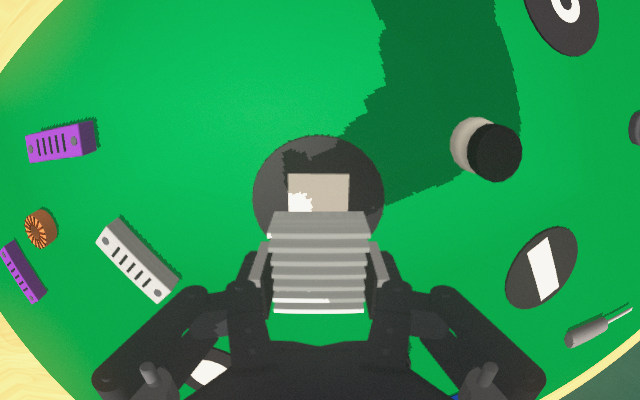

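play_rows --plan '[0,0,25,0,0,0,0,0,25,0,0,0,0,0,15,0,0,0,0,0,6,0,0,0,0,0,3,0,0,0,0,0,0,0,0,0,0,0,0,0,0,0]'

```text
clock: 11.75
eef_pos: [0.4548, 0.0134, 0.0225]
tool_rot: [0.197, 0.98, 0.0, 0.001]
ft_force: [-0.0, -0.7, -2.1]
grip_width: 0.0448
```

Run:
```python
from h import *
go(.4543,.0133,.0202,2.745)
c=bot.camera("wrist"); cv2.imwrite("pics/w6.png",c["frame"][120:360,170:470].repeat(2,0).repeat(2,1))
```

```text
clock 11.75 at [0.4548 0.0134 0.0225] phi 2.7444 J [ 0.03  0.38 -0.45  0.74 -0.    0.43] w 0.0448 F [-0.  -0.7 -2.1]
turn [ 0.0005  0.0012 -0.0006] then shift mm [ 0.42 -0.28  2.27] dist 2.3
```

View pics/w6.png

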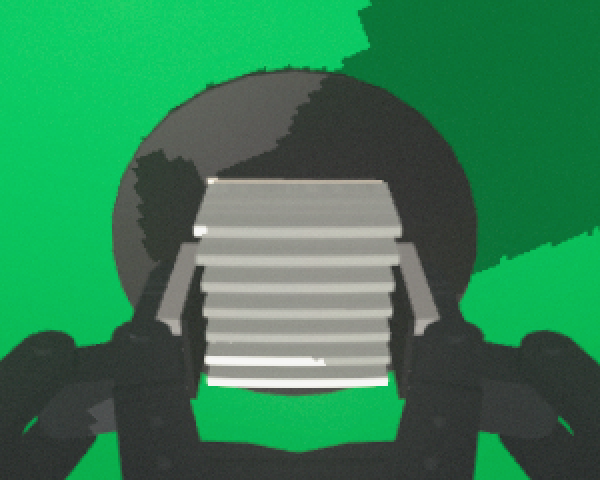

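Aligned; the thin pale strip at the far edge is only the remaining ~2 mm of height. Lower to contact.

play_rows --plan '[0,0,1.2,0,0,0,0,0,0.8,0,0,0,0,0,0.3,0,0,0,0,0,0,0,0,0]'

```text
clock: 12.3
eef_pos: [0.4543, 0.0135, 0.0201]
tool_rot: [0.197, 0.98, 0.0, 0.0]
ft_force: [-1.4, 0.7, 4.8]
grip_width: 0.0443
```

Run:
```python
from h import *
go(.4543,.0133,.0202,2.745)
```

```text
clock 12.3 at [0.4543 0.0135 0.0201] phi 2.7447 J [ 0.03  0.38 -0.45  0.74 -0.    0.43] w 0.0443 F [-1.4  0.7  4.8]
turn [ 0.0002  0.0004 -0.0003] then shift mm [-0.06 -0.2  -0.08] dist 0.2
```

Contact (+5 N). Release and lift.

play_rows --plan '[0,0,0,0,0,0,0,0,0,0,0,0,0,0,0,0,0,0,0,0,0,0,0,0,0,0,-10,0,0,0,0,0,-30,0,0,0,0,0,-40,0,0,0,0,0,-50,0,0,0,0,0,-50,0,0,0,0,0,0,0,0,0]' --hand 100

```text
clock: 13.55
eef_pos: [0.4573, 0.0135, 0.2047]
tool_rot: [0.197, 0.98, 0.001, 0.005]
ft_force: [1.2, 0.4, -0.2]
grip_width: 0.0851
```

Run:
```python
from h import *
c=bot.camera("wrist"); cv2.imwrite("pics/w7.png",c["frame"])
p,s,ov=fit(c,"wrist","heat_sink",(.4543,.0133,-.396),z0=.004,maskf=lambda f:(f[...,1]<1.3*np.maximum(f[...,0],f[...,2]))&(f.max(-1)>100));print(p.round(4),s)
cv2.imwrite("pics/f7.png",ov)
t=bot.camera("top")
I=dict(fan=(.64,.0066,0),pad_round=(.607,-.189,0))
for q in I:
    p,s,ov=fit(t,"top",q,I[q]); print(q,p.round(4),s)
go(.642,.007,.2,1.57)
```

```text
[ 0.455   0.0134 -0.3973] 0.9731891646374544
fan [0.644  0.0066 0.    ] 0.20588655862726402
pad_round [ 0.609  -0.1899  0.    ] 0.9865500563174981
clock 13.65 at [0.4544 0.0135 0.2005] phi 2.7446 J [ 0.03  0.17 -0.19  1.2  -0.    0.43] w 0.0851 F [-0.8  0.2 -0.2]
turn [1.8000e-03 1.1000e-03 1.1746e+00] then shift mm [ -6.3  187.57   0.46] dist 187.7
```

View pics/f7.png

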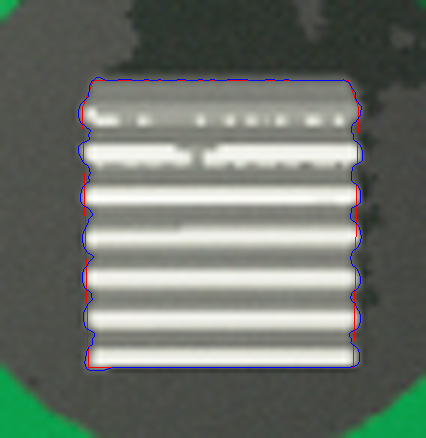

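View pics/w7.png

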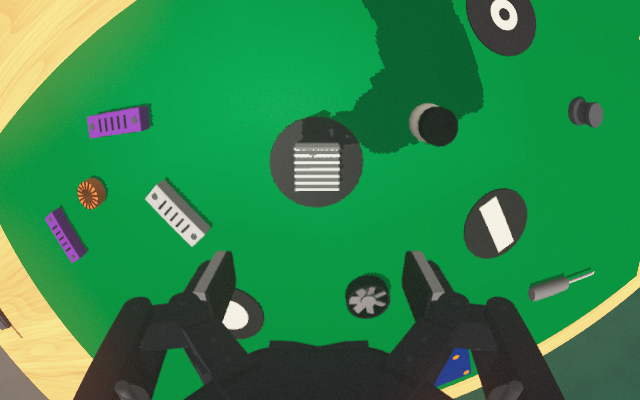

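play_rows --plan '[0,0,0,0,0,0.168,0,0,0,0,0,0.168,0,0,0,0,0,0.168,0,0,0,0,0,0.168,0,0,0,0,0,0.168,0,0,0,0,0,0.168,0,0,0,0,0,0.167,-1.3,37.5,0,0,0,0,-1.3,37.5,0,0,0,0,-1.3,37.5,0,0,0,0,-1.3,37.5,0,0,0,0,-1.1,37.5,0,0,0,0,0,0,0,0,0,0,0,0,0,0,0,0,0,0,0,0,0,0]'

```text
clock: 15.52
eef_pos: [0.6405, 0.007, 0.1994]
tool_rot: [0.708, 0.707, -0.001, -0.001]
ft_force: [0.8, 0.1, -0.5]
grip_width: 0.0856
```

Run:
```python
from h import *
c=bot.camera("wrist"); cv2.imwrite("pics/w8.png",c["frame"])
bl=lambda f:(f[...,1]<1.4*np.maximum(f[...,0],f[...,2]))|(f[...,1]<55)
def filled(f):
    m=bl(f).astype(np.uint8); m=cv2.morphologyEx(m,cv2.MORPH_OPEN,np.ones((9,9)));return cv2.morphologyEx(m,cv2.MORPH_CLOSE,np.ones((15,15)))
p,s,ov=fit(c,"wrist","fan",(.644,.0065,0),maskf=filled);print(p.round(4),s)
cv2.imwrite("pics/f8.png",ov)
go(.642,.007,.2,1.57)
```

```text
[0.6453 0.0056 0.    ] 0.9283070035728122
clock 15.57 at [0.6407 0.007  0.1998] phi 1.5696 J [ 0.01  0.54  0.35  1.37 -0.    1.58] w 0.0853 F [ 0.1 -0.7  1. ]
turn [-0.0005  0.     -0.0004] then shift mm [ 0.02  1.31 -0.16] dist 1.3
```

View pics/f8.png

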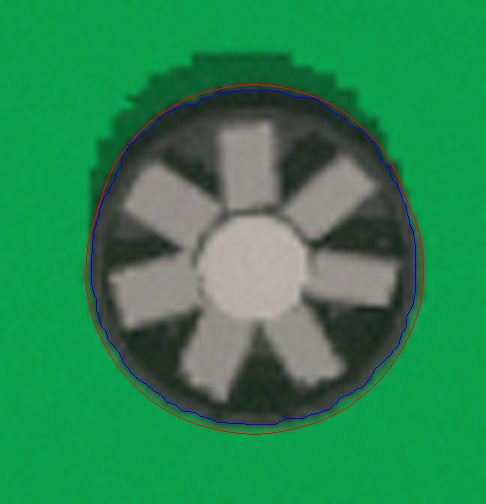

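View pics/w8.png

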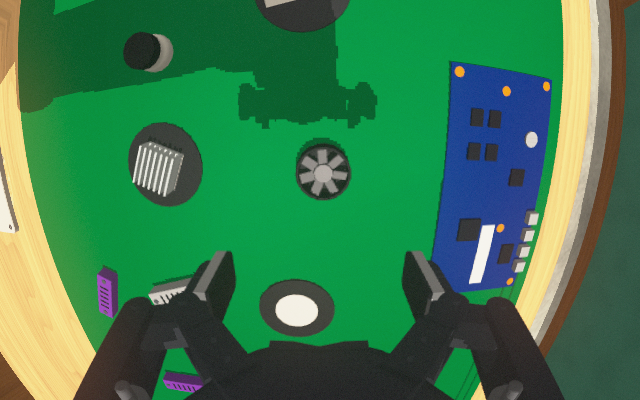

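Run:
```python
from h import *
c=bot.camera("wrist")
p,s,ov=fit(c,"wrist","pad_round",(.609,-.189,0));print(p.round(4),s)
go(.6455,.006,.017,1.5708)
```

```text
[ 0.6104 -0.1904  0.    ] 0.9641415160997274
clock 15.62 at [0.6409 0.007  0.2001] phi 1.5696 J [0.01 0.54 0.35 1.37 0.   1.58] w 0.0852 F [-0.1 -0.  -0.6]
turn [ 0.0001 -0.     -0.0012] then shift mm [ -0.98   4.6  183.13] dist 183.2
```

play_rows --plan '[-0.5,2.3,40,0,0,0,-0.5,2.3,40,0,0,0,0,0,40,0,0,0,0,0,30,0,0,0,0,0,20,0,0,0,0,0,13,0,0,0,0,0,0,0,0,0,0,0,0,0,0,0]'

```text
clock: 16.62
eef_pos: [0.6471, 0.006, 0.0179]
tool_rot: [0.708, 0.707, 0.001, 0.001]
ft_force: [1.1, -0.2, -0.2]
grip_width: 0.0853
```

Run:
```python
from h import *
c=bot.camera("wrist"); cv2.imwrite("pics/w9.png",c["frame"][120:360,170:470].repeat(2,0).repeat(2,1))
go(.6455,.006,.016,1.5708)
```

```text
clock 16.68 at [0.6473 0.0059 0.0181] phi 1.5696 J [ 0.01  0.69  0.11  0.99 -0.    1.58] w 0.0853 F [ 0.   0.4 -0. ]
turn [ 0.0025 -0.     -0.0012] then shift mm [ 0.07 -1.79  2.07] dist 2.7
```

View pics/w9.png

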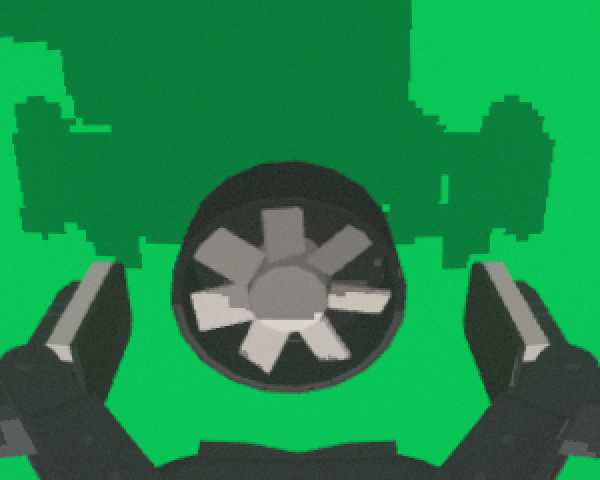

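play_rows --plan '[0,-1.6,1.5,0,0,0,0,0,0,0,0,0,0,0,0,0,0,0,0,0,0,0,0,0,0,0,0,0,0,0,0,0,0,0,0,0,0,0,0,0,0,0]' --hand 45

```text
clock: 17.55
eef_pos: [0.6455, 0.0059, 0.0164]
tool_rot: [0.708, 0.707, 0.001, 0.001]
ft_force: [-0.4, -0.6, 6.0]
grip_width: 0.0559
```

Run:
```python
from h import *
c=bot.camera("wrist"); 
bl=lambda f:(f[...,1]<1.4*np.maximum(f[...,0],f[...,2]))|(f[...,1]<55)
def filled(f):
    m=bl(f).astype(np.uint8); m=cv2.morphologyEx(m,cv2.MORPH_OPEN,np.ones((9,9)));return cv2.morphologyEx(m,cv2.MORPH_CLOSE,np.ones((15,15)))
p,s,ov=fit(c,"wrist","fan",(.6455,.006,0),maskf=filled);print(p.round(4),s)
cv2.imwrite("pics/f9.png",ov)
go(.6099,-.1905,.1,1.5708)
```

```text
[0.6455 0.0055 0.    ] 0.799104269580011
clock 17.6 at [0.6455 0.0059 0.0164] phi 1.5696 J [ 0.01  0.69  0.1   0.98 -0.    1.58] w 0.0562 F [-0.7 -0.6  5.9]
turn [ 0.002  -0.     -0.0012] then shift mm [-196.42  -35.59  -83.61] dist 216.4
```

View pics/f9.png

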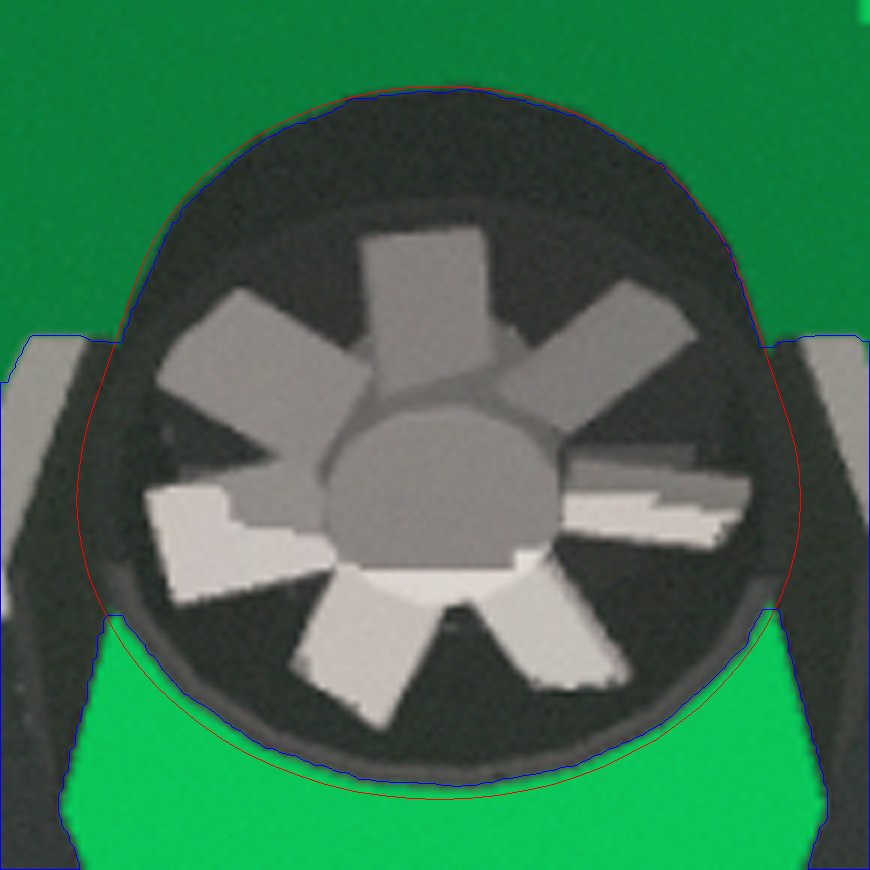

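play_rows --plan '[0,0,-5,0,0,0,0,0,-20,0,0,0,0,0,-30,0,0,0,0,0,-25,0,0,0,-28,-5,0,0,0,0,-28,-5,0,0,0,0,-28,-5,0,0,0,0,-28,-5,0,0,0,0,-28,-5,0,0,0,0,-28,-5,0,0,0,0,-28.4,-5.6,0,0,0,0,0,0,0,0,0,0,0,0,0,0,0,0,0,0,0,0,0,0]'

```text
clock: 19.35
eef_pos: [0.609, -0.1894, 0.095]
tool_rot: [0.707, 0.707, 0.0, -0.0]
ft_force: [0.3, -0.0, -1.2]
grip_width: 0.0556
```

Run:
```python
from h import *
go(.6099,-.1905,.0204,1.5708)
c=bot.camera("wrist"); cv2.imwrite("pics/w10.png",c["frame"])
```

```text
clock 19.35 at [ 0.609  -0.1894  0.095 ] phi 1.5709 J [-0.3   0.6   0.17  1.14  0.    1.27] w 0.0556 F [ 0.3 -0.  -1.2]
turn [-0.0003 -0.0004  0.0001] then shift mm [-1.14  0.92 74.56] dist 74.6
```

View pics/w10.png

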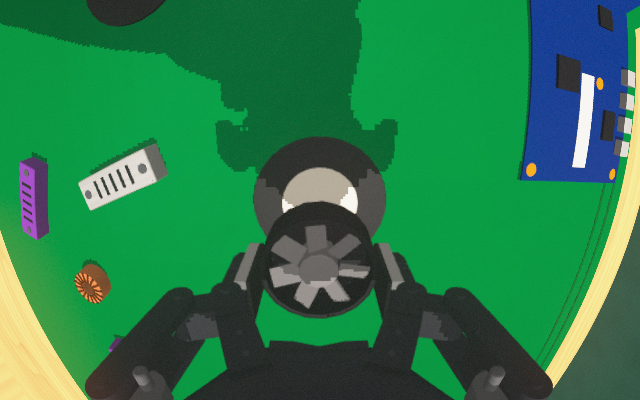

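play_rows --plan '[-1.1,0.2,25,0,0,0,0,0,25,0,0,0,0,0,15,0,0,0,0,0,5,0,0,0,0,0,2.5,0,0,0,0,0,0,0,0,0,0,0,0,0,0,0]'

```text
clock: 20.27
eef_pos: [0.6097, -0.1918, 0.0235]
tool_rot: [0.708, 0.707, 0.0, 0.001]
ft_force: [-0.3, -0.7, -0.5]
grip_width: 0.0559
```

Run:
```python
from h import *
go(.6099,-.1905,.0204,1.5708)
```

```text
clock 20.27 at [ 0.6097 -0.1918  0.0235] phi 1.5695 J [-0.3   0.67  0.09  0.99  0.    1.27] w 0.0559 F [-0.3 -0.7 -0.5]
turn [ 0.0015  0.0005 -0.0013] then shift mm [1.28 0.24 3.08] dist 3.3
```

play_rows --plan '[1.2,0,1.5,0,0,0,0,0,0.8,0,0,0,0,0,0,0,0,0]'

```text
clock: 20.65
eef_pos: [0.6091, -0.1903, 0.0204]
tool_rot: [0.708, 0.707, 0.0, 0.0]
ft_force: [0.1, 0.7, 0.7]
grip_width: 0.0556
```

Run:
```python
from h import *
go(.6099,-.1905,.0204,1.5708)
c=bot.camera("wrist"); cv2.imwrite("pics/w11.png",c["frame"][120:360,170:470].repeat(2,0).repeat(2,1))
```

```text
clock 20.65 at [ 0.6091 -0.1903  0.0204] phi 1.5697 J [-0.3   0.68  0.09  0.98  0.    1.27] w 0.0556 F [0.1 0.7 0.7]
turn [ 0.0002 -0.0001 -0.0011] then shift mm [-0.22  0.79  0.02] dist 0.8
```

View pics/w11.png

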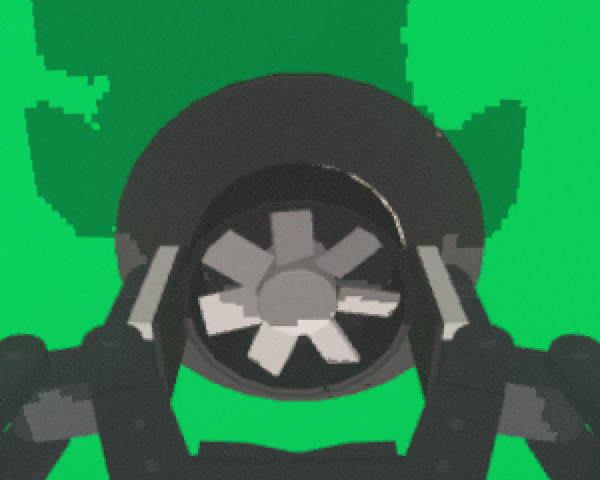

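play_rows --plan '[0,0.8,0,0,0,0,0,0,0.5,0,0,0,0,0,0,0,0,0]'

```text
clock: 21.08
eef_pos: [0.6099, -0.1904, 0.0204]
tool_rot: [0.708, 0.707, 0.0, 0.0]
ft_force: [-1.8, -0.2, 5.0]
grip_width: 0.0562
```

Run:
```python
from h import *
go(.6099,-.1905,.0204,1.5708)
c=bot.camera("wrist"); cv2.imwrite("pics/w12.png",c["frame"][120:360,170:470].repeat(2,0).repeat(2,1))
```

```text
clock 21.07 at [ 0.6099 -0.1904  0.0204] phi 1.5696 J [-0.3   0.68  0.09  0.98 -0.    1.27] w 0.0562 F [-1.8 -0.2  5. ]
turn [ 0.0003  0.0002 -0.0012] then shift mm [-0.08 -0.03  0.01] dist 0.1
```

View pics/w12.png

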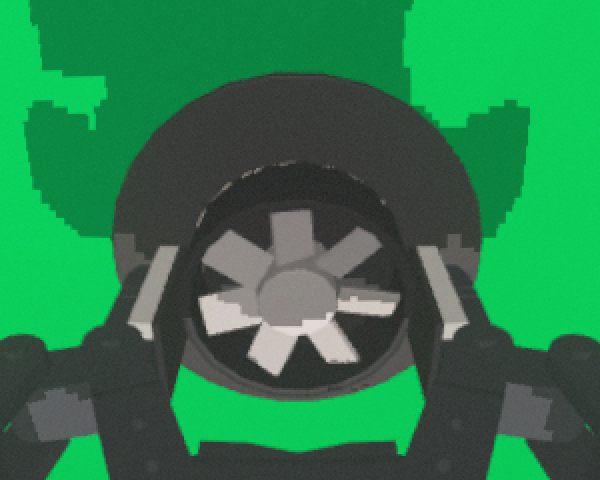

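play_rows --plan '[0,0,0,0,0,0,0,0,0,0,0,0,0,0,0,0,0,0,0,0,0,0,0,0,0,0,-10,0,0,0,0,0,-30,0,0,0,0,0,-40,0,0,0,0,0,-50,0,0,0,0,0,-50,0,0,0,0,0,0,0,0,0]' --hand 100

```text
clock: 22.38
eef_pos: [0.6129, -0.1913, 0.2067]
tool_rot: [0.708, 0.707, 0.003, 0.005]
ft_force: [0.3, 0.0, 0.6]
grip_width: 0.0855
```

Run:
```python
from h import *
c=bot.camera("wrist"); cv2.imwrite("pics/w13.png",c["frame"])
t=bot.camera("top"); s_=bot.camera("scene")
for q,i in dict(converter=(.441,-.166,.31),pad_long=(.6227,.207,.2287),choke=(.364,-.282,0),pad_ring=(.365,.292,0)).items():
    for n,cc in (("top",t),("scene",s_),("wrist",c)):
        try:
            p,s,ov=fit(cc,n,q,i); print(q,n,p.round(4),round(s,3))
        except Exception as e: print(q,n,e)
go(.4421,-.1663,.2,.3135)
```

```text
converter top [ 0.4411 -0.1671  0.4554] 0.189
converter scene [ 0.4421 -0.1676  0.3351] 0.965
converter wrist [ 0.4416 -0.1663  0.3171] 0.972
pad_long top [0.6228 0.2071 0.2179] 0.955
pad_long scene [0.6242 0.2061 0.2289] 0.964
pad_long wrist [ 0.6227  0.207  -0.0713] 0.0
choke top [ 0.3784 -0.3104  0.    ] 0.14
choke scene [ 0.3657 -0.2835  0.    ] 0.971
choke wrist [ 0.3651 -0.2834  0.    ] 0.951
pad_ring top [0.3649 0.2923 0.    ] 0.966
pad_ring scene [0.3661 0.2908 0.    ] 0.956
pad_ring wrist [0.365 0.292 0.   ] 0.0
clock 22.52 at [ 0.6094 -0.1902  0.1994] phi 1.5696 J [-0.3   0.54  0.34  1.37 -0.    1.27] w 0.0858 F [-0.2 -0.7 -0.6]
turn [-8.0000e-04  3.0000e-04  1.2561e+00] then shift mm [-151.77  -74.32   -0.58] dist 169.0
```

View pics/w13.png

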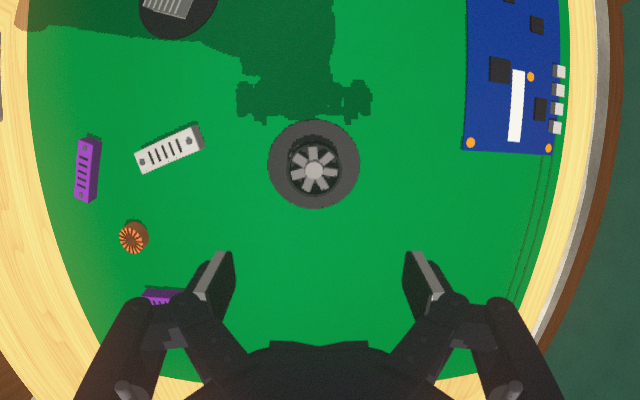

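play_rows --plan '[0,0,0,0,0,-0.1717,0,0,0,0,0,-0.1717,0,0,0,0,0,-0.1717,0,0,0,0,0,-0.1717,0,0,0,0,0,-0.1717,0,0,0,0,0,-0.1717,0,0,0,0,0,-0.1717,0,0,0,0,0,-0.1717,0,0,0,0,0,-0.1717,0,0,0,0,0,-0.1717,0,0,0,0,0,-0.1717,30.4,14.9,0,0,0,0,30.4,14.9,0,0,0,0,30.4,14.9,0,0,0,0,30.4,15,0,0,0,0,30.4,15,0,0,0,0,0,0,40,0,0,0,0,0,40,0,0,0,0,0,0,0,0,0,0,0,0,0,0,0]' --hand 80

```text
clock: 25.02
eef_pos: [0.4423, -0.1667, 0.1201]
tool_rot: [-0.158, 0.987, 0.0, -0.0]
ft_force: [0.9, -0.3, 0.4]
grip_width: 0.0682
```

Run:
```python
from h import *
c=bot.camera("wrist"); cv2.imwrite("pics/w14.png",c["frame"])
p,s,ov=fit(c,"wrist","converter",(.4417,-.1665,.316)); print(p.round(4),round(s,3)); cv2.imwrite("pics/f14.png",ov)
go(p[0],p[1],.017,p[2]+np.pi)
```

```text
[ 0.4425 -0.1664  0.3161] 0.983
clock 25.07 at [ 0.443  -0.167   0.1208] phi -2.8248 J [-0.36  0.28 -0.28  1.01 -0.   -0.68] w 0.0685 F [ 0.6  0.1 -0.6]
turn [-0.0008  0.001   0.0006] then shift mm [  0.28   0.66 103.77] dist 103.8
```

View pics/w14.png

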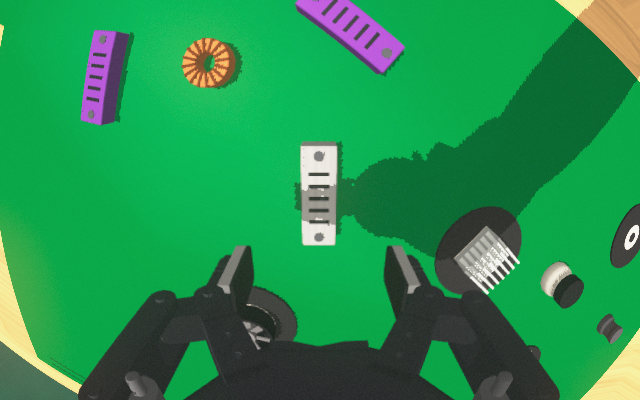

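View pics/f14.png

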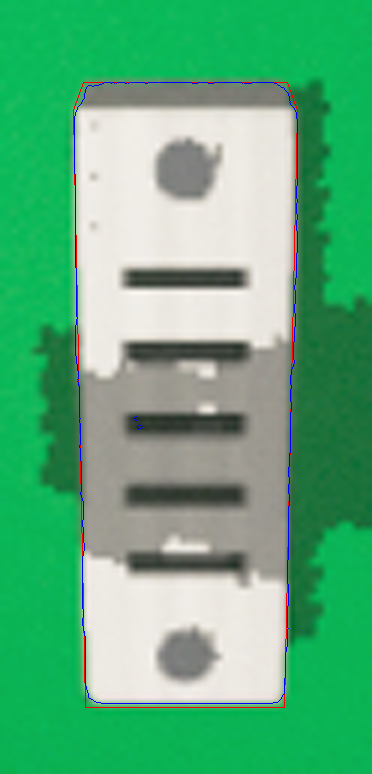

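play_rows --plan '[0.2,0.6,40,0,0,0,0,0,35,0,0,0,0,0,17,0,0,0,0,0,8,0,0,0,0,0,0,0,0,0,0,0,0,0,0,0]' --hand 60

```text
clock: 25.82
eef_pos: [0.4429, -0.1666, 0.021]
tool_rot: [-0.158, 0.987, -0.001, 0.001]
ft_force: [-0.2, -0.4, -0.7]
grip_width: 0.0514
```

Run:
```python
from h import *
c=bot.camera("wrist"); cv2.imwrite("pics/w15.png",c["frame"][120:360,170:470].repeat(2,0).repeat(2,1))
go(.4425,-.1665,.019,.316+np.pi)
```

```text
clock 25.88 at [ 0.4428 -0.1666  0.0209] phi -2.8248 J [-0.36  0.41 -0.4   0.76 -0.   -0.68] w 0.0509 F [-0.6  0.6 -0.8]
turn [-0.0015  0.0018  0.0008] then shift mm [0.28 0.15 1.92] dist 1.9
```

View pics/w15.png

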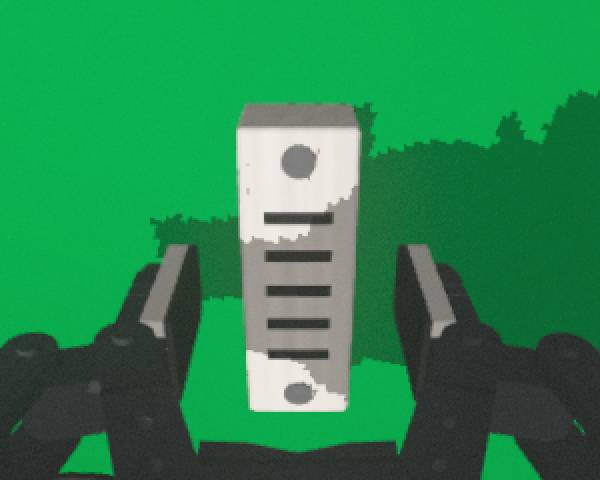

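play_rows --plan '[0.2,0,1.5,0,0,0,0,0,0,0,0,0,0,0,0,0,0,0,0,0,0,0,0,0,0,0,0,0,0,0,0,0,0,0,0,0,0,0,0,0,0,0]' --hand 10

```text
clock: 26.75
eef_pos: [0.4421, -0.1665, 0.019]
tool_rot: [-0.158, 0.987, -0.0, 0.001]
ft_force: [-0.4, 0.1, 6.5]
grip_width: 0.0262
```

Run:
```python
from h import *
c=bot.camera("wrist")
g=lambda f:(f[...,1]<1.35*np.maximum(f[...,0],f[...,2]))
p,s,ov=fit(c,"wrist","converter",(.4425,-.1665,.316)); print(p.round(4),round(s,3)); cv2.imwrite("pics/f16.png",cv2.resize(ov,None,fx=.7,fy=.7))
go(.6234,.2068,.1,.2285+np.pi)
```

```text
[ 0.4429 -0.1661  0.3158] 0.74
clock 26.8 at [ 0.4421 -0.1665  0.019 ] phi -2.8249 J [-0.36  0.41 -0.4   0.75 -0.   -0.68] w 0.0266 F [-1.2  0.1  6.1]
turn [-0.0009  0.0011  0.0882] then shift mm [-261.11  322.52  -80.99] dist 422.8
```

View pics/f16.png

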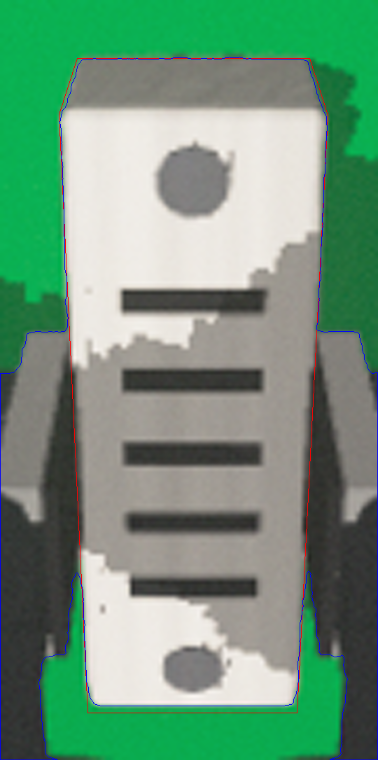

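play_rows --plan '[0,0,-5,0,0,0,0,0,-20,0,0,0,0,0,-30,0,0,0,0,0,-25,0,0,0,0,0,0,0,0,0.0882,-23.7,29.3,0,0,0,0,-23.7,29.3,0,0,0,0,-23.7,29.3,0,0,0,0,-23.7,29.3,0,0,0,0,-23.7,29.3,0,0,0,0,-23.7,29.3,0,0,0,0,-23.7,29.3,0,0,0,0,-23.7,29.3,0,0,0,0,-23.7,29.3,0,0,0,0,-23.7,29.3,0,0,0,0,-23.7,29.5,0,0,0,0,0,0,0,0,0,0,0,0,0,0,0,0,0,0,0,0,0,0]'

```text
clock: 29.18
eef_pos: [0.6218, 0.2057, 0.0981]
tool_rot: [-0.113, 0.994, -0.0, -0.001]
ft_force: [-0.6, 0.7, -1.3]
grip_width: 0.0266
```

Run:
```python
from h import *
go(.6234,.2068,.023,.2285+np.pi)
c=bot.camera("wrist"); cv2.imwrite("pics/w17.png",c["frame"])
```

```text
clock 29.18 at [0.6218 0.2057 0.0981] phi -2.9143 J [ 0.32  0.63  0.23  1.17 -0.    0.09] w 0.0266 F [-0.6  0.7 -1.3]
turn [-0.0003 -0.0014 -0.0012] then shift mm [-1.76  0.68 75.06] dist 75.1
```

View pics/w17.png

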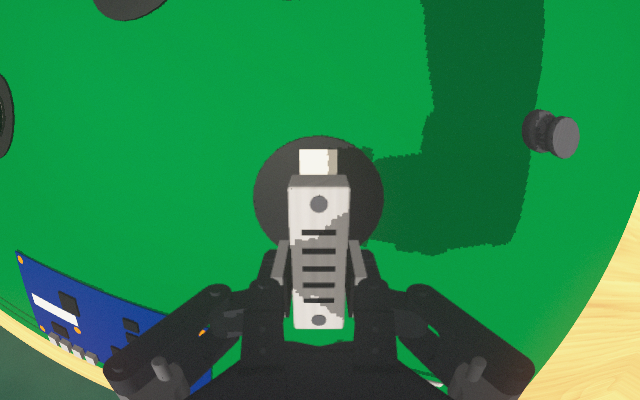

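play_rows --plan '[-0.8,0.5,25,0,0,0,0,0,25,0,0,0,0,0,15,0,0,0,0,0,6,0,0,0,0,0,1.5,0,0,0,0,0,0,0,0,0,0,0,0,0,0,0]'

```text
clock: 30.1
eef_pos: [0.6237, 0.2078, 0.0268]
tool_rot: [-0.114, 0.993, 0.0, 0.001]
ft_force: [-0.5, 0.4, -1.2]
grip_width: 0.0262
```

Run:
```python
from h import *
go(.6234,.2068,.023,.2285+np.pi)
c=bot.camera("wrist"); cv2.imwrite("pics/w18.png",c["frame"][120:360,170:470].repeat(2,0).repeat(2,1))
```

```text
clock 30.1 at [0.6237 0.2078 0.0268] phi -2.913 J [0.32 0.7  0.15 1.02 0.   0.09] w 0.0262 F [-0.5  0.4 -1.2]
turn [0.0002 0.0016 0.0001] then shift mm [ 0.56 -0.94  3.76] dist 3.9
```

View pics/w18.png

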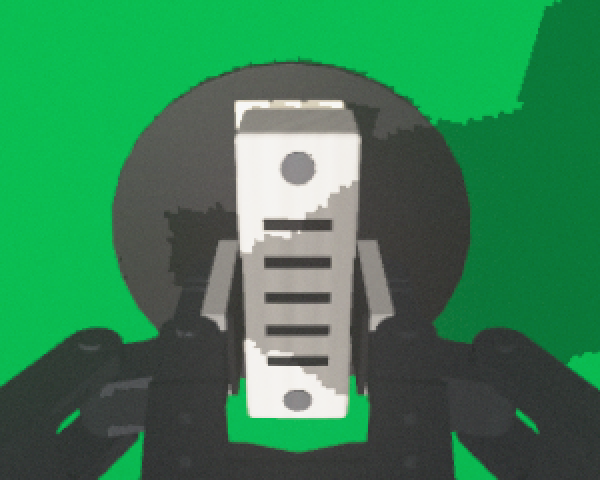

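play_rows --plan '[0.6,-0.9,1.5,0,0,0,0,0,1,0,0,0,0,0,0,0,0,0,0,0,0,0,0,0]'

```text
clock: 30.65
eef_pos: [0.6227, 0.2066, 0.0232]
tool_rot: [-0.114, 0.993, -0.0, -0.0]
ft_force: [0.3, -0.8, -0.8]
grip_width: 0.0264
```

Run:
```python
from h import *
go(.6234,.2068,.023,.2285+np.pi)
c=bot.camera("wrist"); cv2.imwrite("pics/w19.png",c["frame"][120:360,170:470].repeat(2,0).repeat(2,1))
```

```text
clock 30.65 at [0.6227 0.2066 0.0232] phi -2.9131 J [ 0.32  0.7   0.15  1.02 -0.    0.09] w 0.0264 F [ 0.3 -0.8 -0.8]
turn [-0.     -0.0002 -0.    ] then shift mm [-0.73  0.07  0.23] dist 0.8
```

View pics/w19.png

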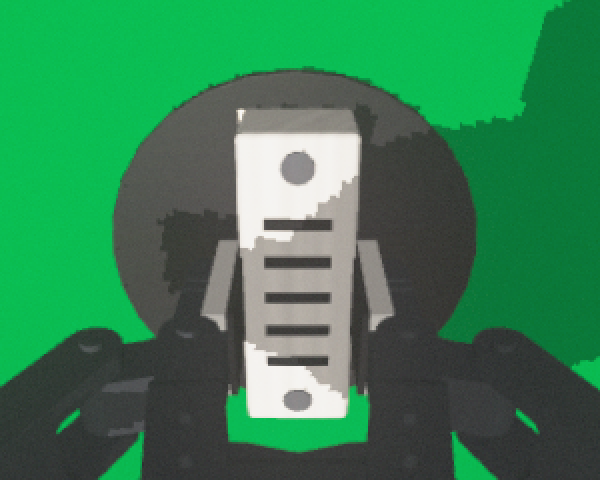

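play_rows --plan '[-0.3,0,0,0,0,0,0,0,0.4,0,0,0,0,0,0.3,0,0,0,0,0,0,0,0,0]'

```text
clock: 31.2
eef_pos: [0.6231, 0.2067, 0.0231]
tool_rot: [-0.114, 0.993, 0.0, 0.0]
ft_force: [-1.1, -0.5, 2.9]
grip_width: 0.0268
```

Run:
```python
from h import *
go(.6234,.2068,.023,.2285+np.pi)
```

```text
clock 31.2 at [0.6231 0.2067 0.0231] phi -2.9131 J [ 0.32  0.7   0.15  1.02 -0.    0.09] w 0.0268 F [-1.1 -0.5  2.9]
turn [0.     0.0004 0.    ] then shift mm [-0.29  0.04  0.07] dist 0.3
```

Contact. Release gently, opening only partly, then lift.

play_rows --plan '[0,0,0,0,0,0,0,0,0,0,0,0,0,0,0,0,0,0,0,0,0,0,0,0,0,0,-10,0,0,0,0,0,-30,0,0,0,0,0,-40,0,0,0,0,0,-50,0,0,0,0,0,-50,0,0,0,0,0,0,0,0,0,0,0,0,0,0,0]' --hand 80

```text
clock: 32.58
eef_pos: [0.6229, 0.2066, 0.2029]
tool_rot: [-0.114, 0.993, 0.0, 0.0]
ft_force: [-0.4, -1.0, -0.9]
grip_width: 0.0682
```

Run:
```python
from h import *
c=bot.camera("wrist"); cv2.imwrite("pics/w20.png",c["frame"])
p,s,ov=fit(c,"wrist","converter",(.6234,.2068,.2285),z0=.004,maskf=lambda f:(f[...,1]<1.3*np.maximum(f[...,0],f[...,2]))&(f.max(-1)>105)); print(p.round(4),round(s,3)); cv2.imwrite("pics/f20.png",ov)
go(.365,-.2828,.2,1.0)
t=bot.camera("top"); p,s,ov=fit(t,"top","choke",(.364,-.282,0)); print(p.round(4),s)
```

```text
[0.6241 0.2069 0.2293] 0.883
clock 32.62 at [0.6224 0.2064 0.2016] phi -2.9131 J [ 0.32  0.58  0.41  1.4  -0.    0.09] w 0.0684 F [ 0.3  0.5 -0.1]
turn [-2.3000e-03 -7.0000e-04  2.3701e+00] then shift mm [-550.71   47.74    1.64] dist 552.8
[ 0.3646 -0.2823  0.    ] 0.9648569023569024
```

View pics/w20.png

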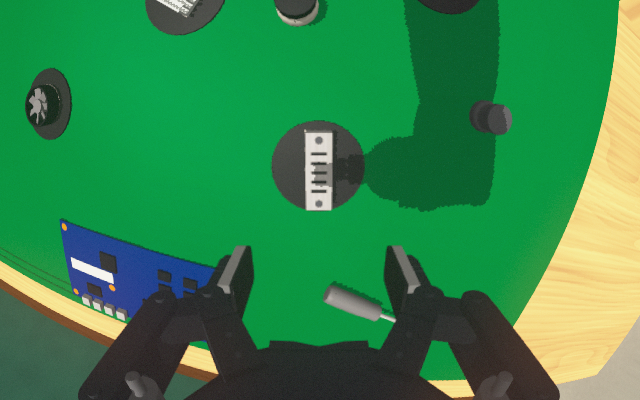

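View pics/f20.png

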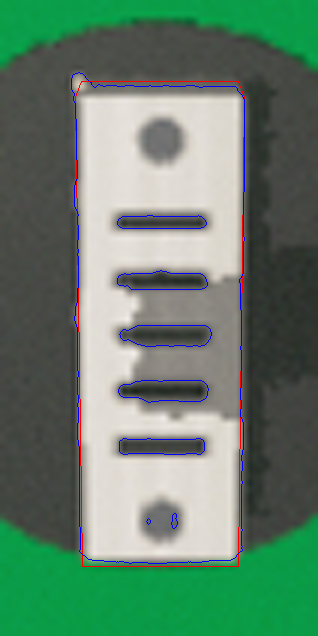

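play_rows --plan '[0,0,0,0,0,0.1636,0,0,0,0,0,0.1636,0,0,0,0,0,0.1636,0,0,0,0,0,0.1636,0,0,0,0,0,0.1636,0,0,0,0,0,0.1636,0,0,0,0,0,0.1636,0,0,0,0,0,0.1636,0,0,0,0,0,0.1636,0,0,0,0,0,0.1636,0,0,0,0,0,0.1636,-35,-18.4,0,0,0,0,-35,-18.4,0,0,0,0,-35,-18.4,0,0,0,0,-35,-18.4,0,0,0,0,-35,-18.4,0,0,0,0,-35,-18.4,0,0,0,0,-35,-18.4,0,0,0,0]'

```text
clock: 34.92
eef_pos: [0.4924, -0.0393, 0.201]
tool_rot: [0.707, 0.707, -0.001, -0.001]
ft_force: [-0.4, -0.5, 0.4]
grip_width: 0.0683
```

play_rows --plan '[-35,-18.4,0,0,0,0,-35,-18.4,0,0,0,0,-35,-18.4,0,0,0,0,-35,-18.4,0,0,0,0,-35,-18.4,0,0,0,0,-35,-18.4,0,0,0,0,-34,-18,0,0,0,0,0,0,40,0,0,0,0,0,40,0,0,0,0,0,0,0,0,0,0,0,0,0,0,0,0,0,0,0,0,0]'

```text
clock: 36.42
eef_pos: [0.3668, -0.2829, 0.1242]
tool_rot: [0.707, 0.707, 0.0, 0.001]
ft_force: [0.1, -0.4, -0.1]
grip_width: 0.0686
```

Run:
```python
from h import *
c=bot.camera("wrist"); cv2.imwrite("pics/w21.png",c["frame"])
p,s,ov=fit(c,"wrist","choke",(.3651,-.2829,0)); print(p.round(4),round(s,3)); cv2.imwrite("pics/f21.png",ov)
go(p[0],p[1],.021,np.pi/2)
```

```text
[ 0.3656 -0.2832  0.    ] 0.963
clock 36.48 at [ 0.3668 -0.2829  0.1241] phi 1.5709 J [-0.66  0.26 -0.3   1.01 -0.    0.91] w 0.0681 F [-0.8  0.9  0.1]
turn [0.0024 0.0019 0.0001] then shift mm [ -0.32  -1.21 103.14] dist 103.2
```

View pics/w21.png

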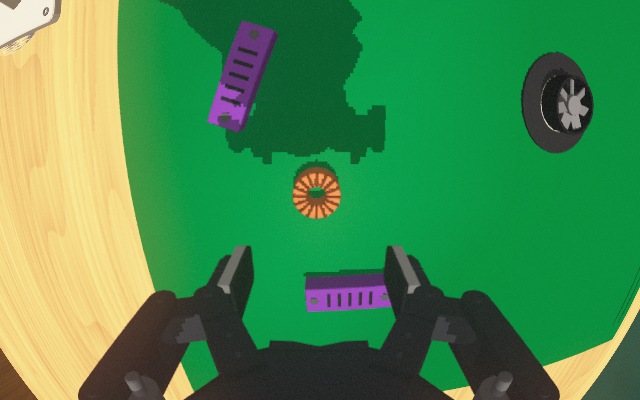

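View pics/f21.png

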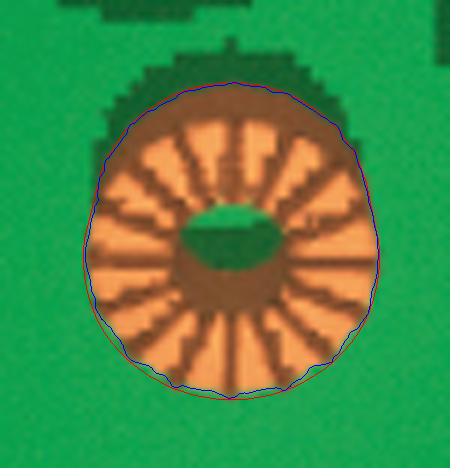

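play_rows --plan '[-0.2,-0.9,40,0,0,0,0,0,35,0,0,0,0,0,18,0,0,0,0,0,10,0,0,0,0,0,0,0,0,0,0,0,0,0,0,0]'

```text
clock: 37.22
eef_pos: [0.3656, -0.2831, 0.0206]
tool_rot: [0.707, 0.707, 0.0, 0.001]
ft_force: [0.3, 0.1, 0.0]
grip_width: 0.0683
```

Run:
```python
from h import *
c=bot.camera("wrist"); cv2.imwrite("pics/w22.png",c["frame"][120:360,170:470].repeat(2,0).repeat(2,1))
p,s,ov=fit(c,"wrist","choke",(.3656,-.283,0)); print(p.round(4),round(s,3))
go(.3656,-.283,.018,np.pi/2)
```

```text
[ 0.3658 -0.2836  0.    ] 0.955
clock 37.27 at [ 0.3656 -0.2831  0.0206] phi 1.5705 J [-0.66  0.39 -0.43  0.75 -0.    0.91] w 0.0681 F [-0.5 -0.2 -0.1]
turn [ 0.0018  0.0014 -0.0003] then shift mm [ 0.1  -0.02  2.65] dist 2.7
```

View pics/w22.png

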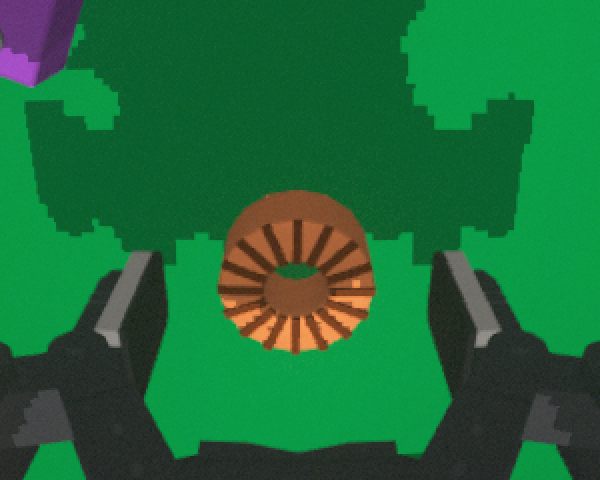

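play_rows --plan '[-0.2,0,2,0,0,0,0,0,0,0,0,0,0,0,0,0,0,0,0,0,0,0,0,0,0,0,0,0,0,0,0,0,0,0,0,0,0,0,0,0,0,0]' --hand 20

```text
clock: 38.15
eef_pos: [0.3651, -0.2829, 0.0183]
tool_rot: [0.707, 0.707, 0.0, 0.001]
ft_force: [-1.5, 0.9, 5.1]
grip_width: 0.0373
```

Run:
```python
from h import *
c=bot.camera("wrist"); cv2.imwrite("pics/w23.png",c["frame"][120:360,170:470].repeat(2,0).repeat(2,1))
br=lambda f:(f[...,2]>1.5*f[...,0])&(f[...,2]>f[...,1])
p,s,ov=fit(c,"wrist","choke",(.3656,-.283,0),maskf=br); print(p.round(4),round(s,3)); cv2.imwrite("pics/f23.png",ov)
go(.3654,.2917,.1,np.pi/2)
```

```text
[ 0.3655 -0.2838  0.    ] 0.943
clock 38.2 at [ 0.3651 -0.2829  0.0184] phi 1.5705 J [-0.66  0.4  -0.43  0.74 -0.    0.91] w 0.0372 F [-1.5  0.4  4.8]
turn [ 0.0009  0.0007 -0.0003] then shift mm [ 5.7465e+02  2.7000e-01 -8.1620e+01] dist 580.4
```

View pics/f23.png

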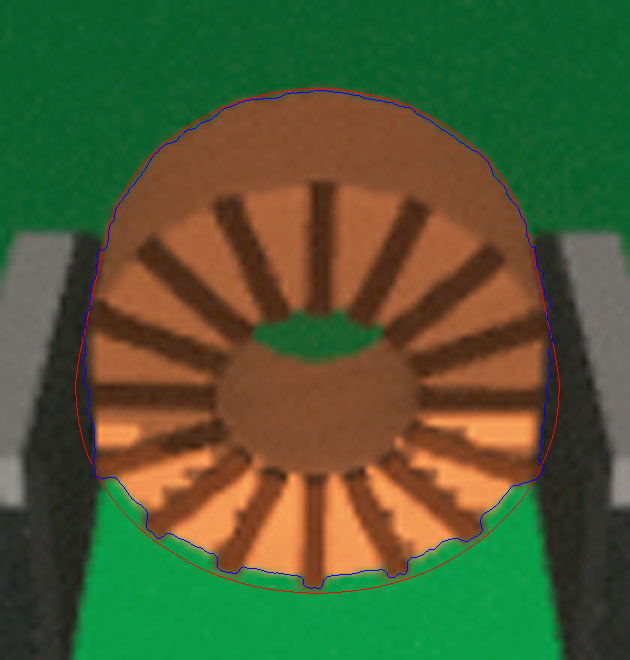

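play_rows --plan '[0,0,-5,0,0,0,0,0,-20,0,0,0,0,0,-30,0,0,0,0,0,-25,0,0,0,35,0,0,0,0,0,35,0,0,0,0,0,35,0,0,0,0,0,35,0,0,0,0,0,35,0,0,0,0,0,35,0,0,0,0,0,35,0,0,0,0,0,35,0,0,0,0,0,35,0,0,0,0,0,35,0,0,0,0,0,35,0,0,0,0,0,35,0,0,0,0,0,35,0,0,0,0,0,35,0,0,0,0,0,35,0,0,0,0,0,35,0,0,0,0,0]'

```text
clock: 40.7
eef_pos: [0.3647, 0.2784, 0.0976]
tool_rot: [0.707, 0.707, -0.0, 0.0]
ft_force: [0.4, -0.7, -0.5]
grip_width: 0.0367
```

play_rows --plan '[15,0.2,0,0,0,0,0,0,0,0,0,0,0,0,0,0,0,0,0,0,0,0,0,0]'

```text
clock: 41.2
eef_pos: [0.3651, 0.2911, 0.0976]
tool_rot: [0.708, 0.706, -0.0, 0.0]
ft_force: [-0.6, 0.2, -0.3]
grip_width: 0.0369
```

Run:
```python
from h import *
go(.3654,.2921,.0223,np.pi/2)
c=bot.camera("wrist"); cv2.imwrite("pics/w24.png",c["frame"])
```

```text
clock 41.2 at [0.3651 0.2911 0.0976] phi 1.569 J [ 0.67  0.3  -0.32  0.95 -0.    2.25] w 0.0369 F [-0.6  0.2 -0.3]
turn [-0.0004  0.0007 -0.0017] then shift mm [ 0.95  0.33 75.26] dist 75.3
```

View pics/w24.png

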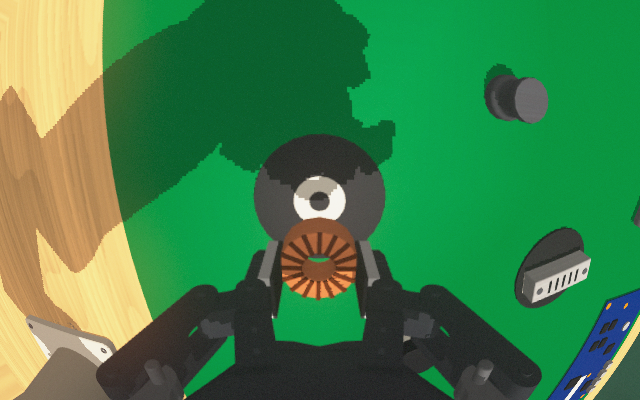

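Run:
```python
from h import *
c=bot.camera("wrist")
im=ortho(c,"wrist",.004,.3654,.2917,half=.03,res=.00025); g=im.min(-1)
k=(g<85).astype(np.uint8); n,l,st,ce=cv2.connectedComponentsWithStats(k)
i=min(range(1,n),key=lambda i:np.hypot(*(ce[i]-120)) if 500<st[i,4]<6000 else 1e9); print(st[i],ce[i], np.round(o2w(ce[i][1],ce[i][0],.3654,.2917,.03,.00025),4))
cv2.imwrite("pics/o24.png",cv2.resize(im,None,fx=2,fy=2))
```

```text
[  92   91   58   57 2611] [120.18000766 117.77747989] [0.3658 0.2915]
```

View pics/o24.png

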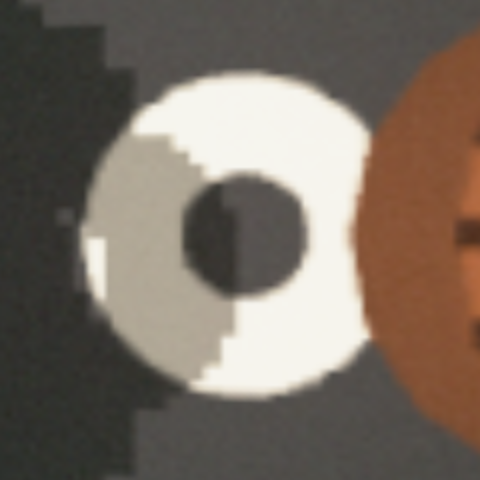

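Pad centre (0.3656, 0.2917) agrees. Descend.

play_rows --plan '[0,0.2,25,0,0,0,0,0,25,0,0,0,0,0,15,0,0,0,0,0,6,0,0,0,0,0,1.5,0,0,0,0,0,0,0,0,0,0,0,0,0,0,0]'

```text
clock: 42.18
eef_pos: [0.3658, 0.2927, 0.0257]
tool_rot: [0.707, 0.707, 0.001, 0.0]
ft_force: [0.6, 0.0, -0.5]
grip_width: 0.0371
```

Run:
```python
from h import *
go(.3656,.2921,.0223,np.pi/2)
c=bot.camera("wrist"); cv2.imwrite("pics/w25.png",c["frame"][120:360,170:470].repeat(2,0).repeat(2,1))
```

```text
clock 42.17 at [0.3658 0.2927 0.0257] phi 1.5705 J [ 0.67  0.4  -0.41  0.77  0.    2.25] w 0.0371 F [ 0.6  0.  -0.5]
turn [ 0.0011 -0.0009 -0.0003] then shift mm [-0.59 -0.23  3.45] dist 3.5
```

View pics/w25.png

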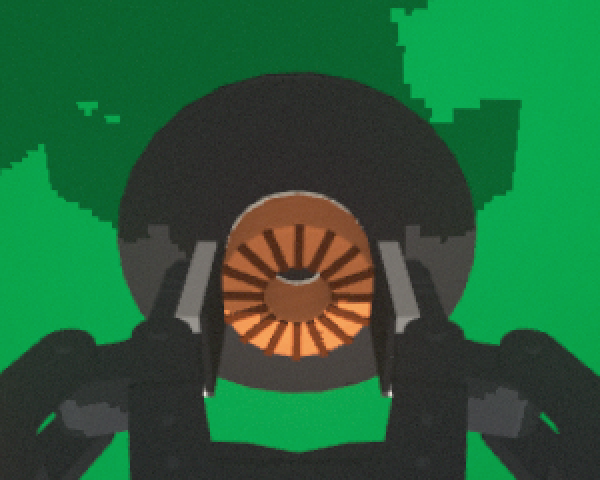

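play_rows --plan '[-0.4,-0.1,1.5,0,0,0,0,0,1,0,0,0,0,0,0.4,0,0,0,0,0,0,0,0,0]'

```text
clock: 42.72
eef_pos: [0.3652, 0.2919, 0.0224]
tool_rot: [0.707, 0.707, -0.0, -0.0]
ft_force: [-1.5, -0.5, 2.9]
grip_width: 0.0374
```

Run:
```python
from h import *
go(.3656,.2921,.0223,np.pi/2)
c=bot.camera("wrist"); cv2.imwrite("pics/w26.png",c["frame"][120:360,170:470].repeat(2,0).repeat(2,1))
```

```text
clock 42.73 at [0.3652 0.2919 0.0224] phi 1.5705 J [ 0.67  0.4  -0.41  0.76 -0.    2.25] w 0.0374 F [-1.5 -0.5  2.9]
turn [-0.      0.     -0.0003] then shift mm [0.2  0.39 0.08] dist 0.4
```

View pics/w26.png

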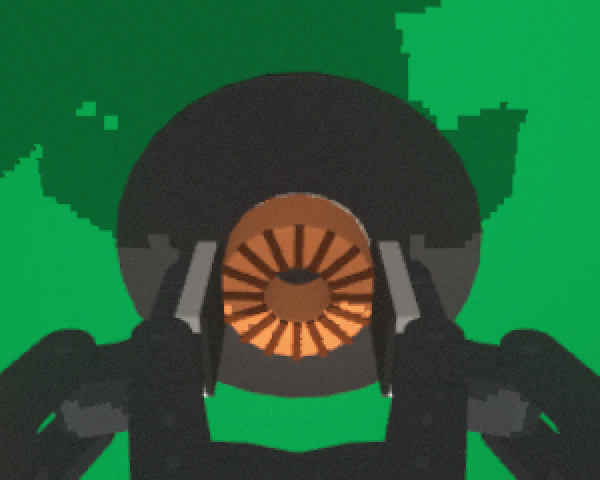

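play_rows --plan '[0,0,0,0,0,0,0,0,0,0,0,0,0,0,0,0,0,0,0,0,0,0,0,0,0,0,-10,0,0,0,0,0,-30,0,0,0,0,0,-40,0,0,0,0,0,-50,0,0,0,0,0,-50,0,0,0,0,0,0,0,0,0,0,0,0,0,0,0]' --hand 80

```text
clock: 44.15
eef_pos: [0.3651, 0.2918, 0.2024]
tool_rot: [0.707, 0.707, 0.0, 0.0]
ft_force: [0.6, 0.1, -0.6]
grip_width: 0.0685
```

Run:
```python
from h import *
c=bot.camera("wrist"); cv2.imwrite("pics/w27.png",c["frame"])
t=bot.camera("top"); cv2.imwrite("pics/t27.png",t["frame"])
br=lambda f:(f[...,2]>1.5*f[...,0])&(f[...,2]>f[...,1])
p,s,ov=fit(c,"wrist","choke",(.3656,.2917,0),z0=.004,maskf=br); print(p.round(4),round(s,3)); cv2.imwrite("pics/f27.png",ov)
go(.3656,.2917,.2)
T=[]
al=lambda f:(f[...,1]<1.3*np.maximum(f[...,0],f[...,2]))&(f.max(-1)>90)
for q,i,m in (("heat_sink",(.4534,.0139,-.396),al),("converter",(.6224,.2074,.2285),al),("choke",(.3647,.2923,0),br)):
    p,s,o=fit(t,"top",q,i,z0=.004,maskf=m); print(q,p.round(4),s); T.append(cv2.resize(o,(260,260)))
im=ortho(t,"top",.028,.6099,-.1905); T.append(cv2.resize(im,(260,260)))
cv2.imwrite("pics/T27.png",np.hstack(T[:3]));
```

```text
[0.3655 0.292  0.    ] 0.983
clock 44.25 at [0.3644 0.2913 0.201 ] phi 1.5705 J [ 0.67  0.2  -0.16  1.22 -0.    2.25] w 0.0682 F [-0.3 -0.5 -0.7]
turn [-0.0021  0.0017 -0.    ] then shift mm [0.44 1.16 1.04] dist 1.6
heat_sink [ 0.4542  0.0135 -0.3884] 0.9616179116412341
converter [0.6241 0.2078 0.2389] 0.8626117848830087
choke [0.3645 0.294  0.    ] 0.9403512418164813
```

View pics/t27.png

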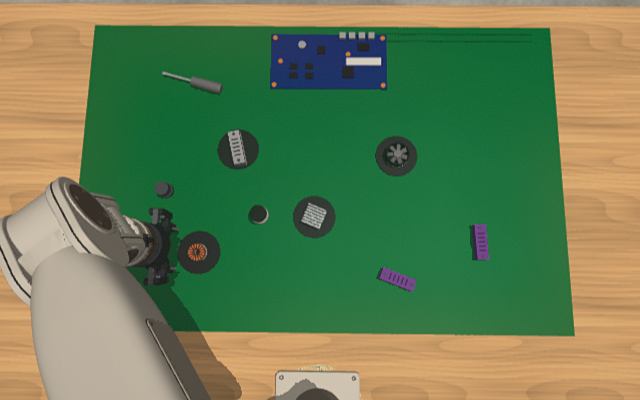

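View pics/T27.png

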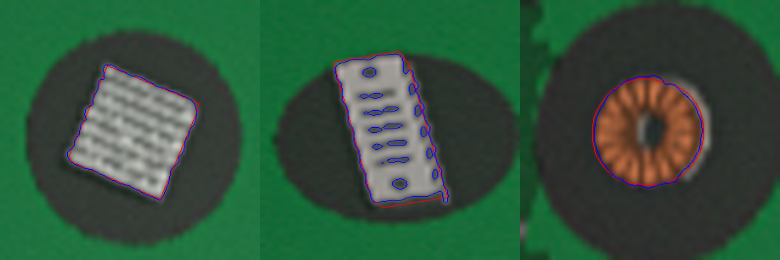

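View pics/f27.png

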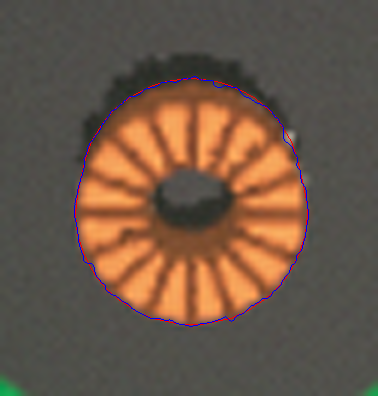

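Run:
```python
from h import *
s_=bot.camera("scene"); f=s_["frame"]
cv2.imwrite("pics/s28.png",cv2.resize(f[140:300,200:460],None,fx=3,fy=3,interpolation=cv2.INTER_CUBIC))
br=lambda f:(f[...,2]>1.35*f[...,0])&(f[...,2]>f[...,1])
p,s,ov=fit(s_,"scene","choke",(.366,.291,0),z0=.004,maskf=br); print(p.round(4),s)
t=bot.camera("top")["frame"]; 
def crop(f,u,v): return cv2.resize(f[v-22:v+22,u-22:u+22],(264,264),interpolation=cv2.INTER_CUBIC)
cv2.imwrite("pics/t28.png",np.vstack([np.hstack([crop(t,198,252),crop(t,397,156)]),np.hstack([crop(t,238,149),crop(t,314,217)])]))
```

```text
[0.3647 0.2918 0.    ] 0.9429405520169851
```

View pics/s28.png

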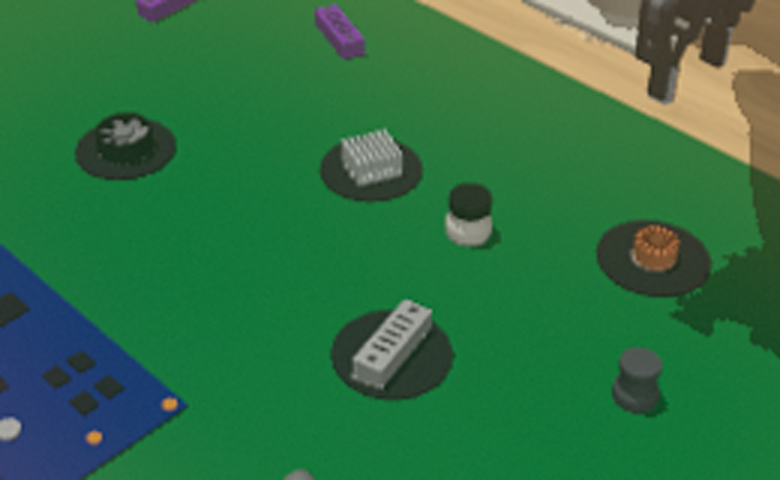

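View pics/t28.png

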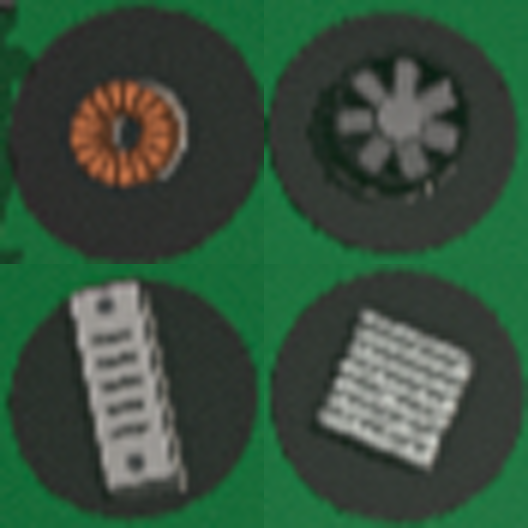

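play_rows --plan '[-40,0,0,0,0,0,-40,0,0,0,0,0,-40,0,0,0,0,0,-40,0,0,0,0,0,0,0,0,0,0,0,0,0,0,0,0,0,0,0,0,0,0,0]'

```text
clock: 45.22
eef_pos: [0.3653, 0.1327, 0.2019]
tool_rot: [0.707, 0.707, -0.0, -0.0]
ft_force: [-0.6, -0.3, -0.6]
grip_width: 0.068
```

Run:
```python
from h import *
c=bot.camera("wrist"); cv2.imwrite("pics/w29.png",c["frame"])
br=lambda f:(f[...,2]>1.5*f[...,0])&(f[...,2]>f[...,1])
p,s,ov=fit(c,"wrist","choke",(.3656,.2917,0),z0=.004,maskf=br); print(p.round(4),round(s,3)); cv2.imwrite("pics/f29.png",cv2.resize(ov,None,fx=1.5,fy=1.5))
im=ortho(c,"wrist",.004,.3656,.2917,half=.06,res=.00025)
cv2.circle(im,(240,240),80,(0,0,255),1); cv2.circle(im,(240,240),208,(0,0,255),1); cv2.imwrite("pics/o29.png",im)
```

```text
[0.3654 0.2924 0.    ] 0.973
```

View pics/f29.png

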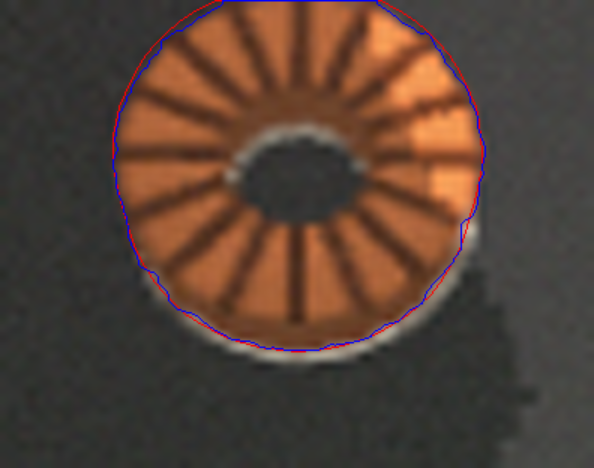

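View pics/o29.png

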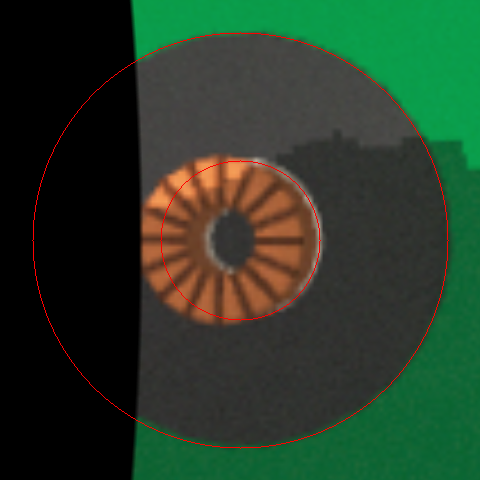

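View pics/w29.png

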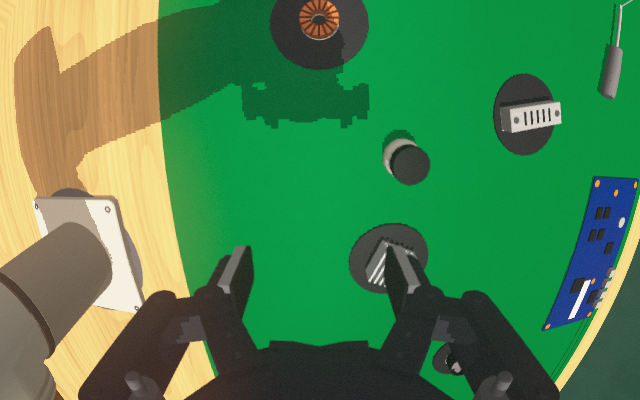

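play_rows --plan '[0,0,0,0,0,-0.1745,0,0,0,0,0,-0.1745,0,0,0,0,0,-0.1745,0,0,0,0,0,-0.1745,0,0,0,0,0,-0.1745,0,0,0,0,0,-0.1745,0,0,0,0,0,-0.1745,0,0,0,0,0,-0.1745,0,0,0,0,0,-0.175,0,40,0,0,0,0,0,40,0,0,0,0,0,40,0,0,0,0,0,39,0,0,0,0,0,0,40,0,0,0,0,0,40,0,0,0,0,0,0,0,0,0,0,0,0,0,0,0,0,0,0,0,0,0]' --hand 85

```text
clock: 47.52
eef_pos: [0.3664, 0.292, 0.1241]
tool_rot: [-0.0, 1.0, 0.001, 0.001]
ft_force: [-0.4, -0.1, -0.3]
grip_width: 0.0726
```

Run:
```python
from h import *
c=bot.camera("wrist"); cv2.imwrite("pics/w30.png",c["frame"][120:360,170:470].repeat(2,0).repeat(2,1))
br=lambda f:(f[...,2]>1.5*f[...,0])&(f[...,2]>f[...,1])
p,s,ov=fit(c,"wrist","choke",(.3656,.2917,0),z0=.004,maskf=br); print(p.round(4),round(s,3))
go(.3656,.2916,.0225,np.pi)
```

```text
[0.3657 0.2919 0.    ] 0.973
clock 47.58 at [0.3663 0.2918 0.1239] phi 3.1415 J [ 0.67  0.27 -0.29  1.01  0.    0.67] w 0.0725 F [-0.   0.1  1.1]
turn [ 0.0022  0.0028 -0.0001] then shift mm [  0.73  -0.19 101.44] dist 101.4
```

View pics/w30.png

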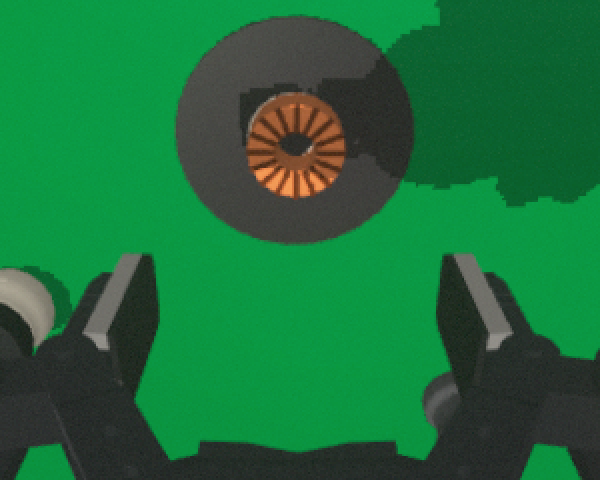

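```bash
cat >> h.py <<'E'
def padcentre(c,n,x,y):
    im=ortho(c,n,.004,x,y,half=.07,res=.00025).astype(float)
    m=((im[...,1]<1.35*np.maximum(im[...,0],im[...,2]))).astype(np.uint8)
    m=cv2.morphologyEx(m,cv2.MORPH_OPEN,np.ones((9,9)))
    cs,_=cv2.findContours(m,cv2.RETR_EXTERNAL,cv2.CHAIN_APPROX_NONE); k=max(cs,key=cv2.contourArea)
    (a,b),w,ang=cv2.fitEllipse(cv2.convexHull(k)); return np.round(o2w(b,a,x,y,.07,.00025),4),np.round(np.array(w)*.25,1)
E
python3 - <<'E'
from h import *
c=bot.camera("wrist"); print(padcentre(c,"wrist",.3656,.2917))
im=ortho(c,"wrist",.004,.3656,.2917,half=.035,res=.00025); cv2.imwrite("pics/o30.png",cv2.resize(im,None,fx=2,fy=2))
E
```

```text
(array([0.3654, 0.2912]), array([102.3, 102.5]))
```

View pics/o30.png

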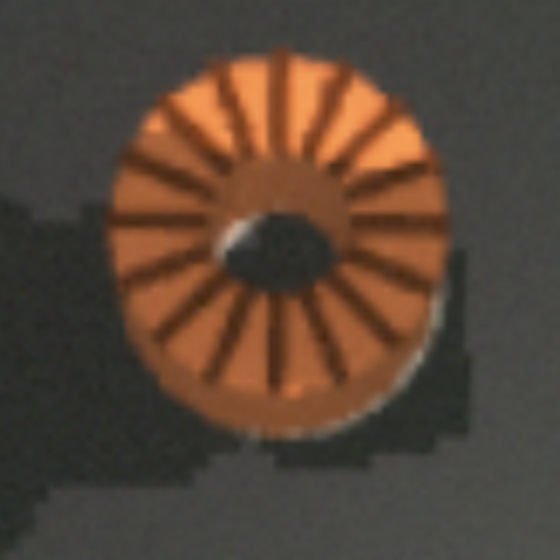

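play_rows --plan '[0.3,-0.5,40,0,0,0,0,0,35,0,0,0,0,0,16,0,0,0,0,0,8,0,0,0,0,0,0,0,0,0,0,0,0,0,0,0]'

```text
clock: 48.38
eef_pos: [0.3657, 0.291, 0.0242]
tool_rot: [0.0, 1.0, 0.001, 0.001]
ft_force: [1.2, 0.6, 0.5]
grip_width: 0.0726
```

Run:
```python
from h import *
go(.3656,.2912,.0225,np.pi)
```

```text
clock 48.38 at [0.3657 0.291  0.0242] phi 3.1414 J [ 0.67  0.4  -0.41  0.76  0.    0.67] w 0.0726 F [1.2 0.6 0.5]
turn [ 0.0013  0.0016 -0.0002] then shift mm [0.13 0.18 1.71] dist 1.7
```

play_rows --plan '[0,0.2,0,0,0,0,0,0,0,0,0,0,0,0,0,0,0,0,0,0,0,0,0,0,0,0,0,0,0,0,0,0,0,0,0,0,0,0,0,0,0,0]' --hand 20

```text
clock: 49.25
eef_pos: [0.3654, 0.291, 0.0244]
tool_rot: [0.0, 1.0, 0.0, 0.001]
ft_force: [-1.5, -1.0, 7.2]
grip_width: 0.037
```

Run:
```python
from h import *
go(.3656,.2912,.0225,np.pi)
c=bot.camera("wrist"); cv2.imwrite("pics/w31.png",c["frame"][120:360,170:470].repeat(2,0).repeat(2,1))
```

```text
clock 49.25 at [0.3654 0.291  0.0244] phi 3.1414 J [ 0.67  0.4  -0.41  0.76 -0.    0.67] w 0.037 F [-1.5 -1.   7.2]
turn [ 0.001   0.0013 -0.0002] then shift mm [-0.23  0.21  1.87] dist 1.9
```

View pics/w31.png

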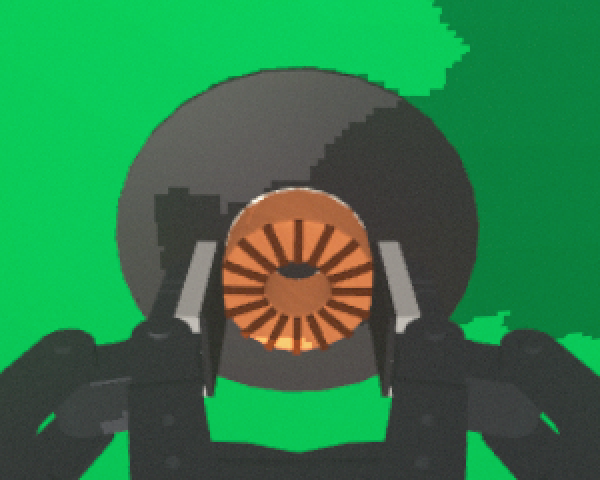

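play_rows --plan '[0.5,0,0,0,0,0,0,0,0,0,0,0]'

```text
clock: 49.55
eef_pos: [0.3653, 0.291, 0.0244]
tool_rot: [0.0, 1.0, 0.0, 0.001]
ft_force: [0.4, -2.1, 6.1]
grip_width: 0.037
```

play_rows --plan '[0,0,0,0,0,0,0,0,0,0,0,0,0,0,0,0,0,0,0,0,0,0,0,0,0,0,-10,0,0,0,0,0,-30,0,0,0,0,0,-40,0,0,0,0,0,-50,0,0,0,0,0,-50,0,0,0,0,0,0,0,0,0,0,0,0,0,0,0]' --hand 85

```text
clock: 50.92
eef_pos: [0.3642, 0.2905, 0.2034]
tool_rot: [0.0, 1.0, 0.0, 0.0]
ft_force: [-0.5, 0.7, -0.6]
grip_width: 0.0726
```

Run:
```python
from h import *
c=bot.camera("wrist")
br=lambda f:(f[...,2]>1.5*f[...,0])&(f[...,2]>f[...,1])
p,s,ov=fit(c,"wrist","choke",(.3656,.2917,0),z0=.004,maskf=br); print(p.round(4),round(s,3), padcentre(c,"wrist",.3656,.2917)); cv2.imwrite("pics/f32.png",ov)
go(.6,.08,.2,np.pi)
go(.62,.1,.2,np.pi/2)
```

```text
[0.3655 0.2914 0.    ] 0.976 (array([0.3654, 0.2912]), array([102.1, 102.2]))
clock 50.98 at [0.3638 0.2901 0.2025] phi 3.1415 J [ 0.67  0.2  -0.16  1.22 -0.    0.67] w 0.0723 F [-0.6 -0.1 -0.5]
turn [-0.001  -0.0012 -0.0001] then shift mm [-236.18 -210.1     2.52] dist 316.1
clock 50.98 at [0.3638 0.2901 0.2025] phi 3.1415 J [ 0.67  0.2  -0.16  1.22 -0.    0.67] w 0.0723 F [-0.6 -0.1 -0.5]
turn [-1.7000e-03 -2.0000e-04  1.5707e+00] then shift mm [-190.1   256.18    2.52] dist 319.0
```

View pics/f32.png

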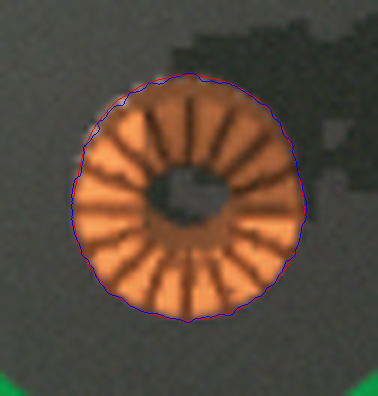

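play_rows --plan '[0,0,0,0,0,0.1745,0,0,0,0,0,0.1745,0,0,0,0,0,0.1745,0,0,0,0,0,0.1745,0,0,0,0,0,0.1745,0,0,0,0,0,0.1745,0,0,0,0,0,0.1745,0,0,0,0,0,0.1745,0,0,0,0,0,0.175,-29,32,0,0,0,0,-29,32,0,0,0,0,-29,32,0,0,0,0,-29,32,0,0,0,0,-29,32,0,0,0,0,-29,32,0,0,0,0,-29,32,0,0,0,0,-29,32,0,0,0,0,0,0,0,0,0,0,0,0,0,0,0,0,0,0,0,0,0,0]'

```text
clock: 53.48
eef_pos: [0.6193, 0.0594, 0.2027]
tool_rot: [0.707, 0.707, -0.001, -0.001]
ft_force: [0.3, 0.4, -0.4]
grip_width: 0.0724
```

Run:
```python
from h import *
c=bot.camera("wrist"); cv2.imwrite("pics/w33.png",c["frame"])
p,s,ov=fit(c,"wrist","converter",(.6234,.2068,.2285),z0=.004,maskf=lambda f:(f[...,1]<1.3*np.maximum(f[...,0],f[...,2]))&(f.max(-1)>95)); print(p.round(4),round(s,3),padcentre(c,"wrist",.6234,.2068),padcentre(c,"wrist",.6099,-.1905)); cv2.imwrite("pics/f33.png",ov)
```

```text
[0.6236 0.2067 0.2366] 0.835 (array([0.6235, 0.2058]), array([102.4, 102.6])) (array([ 0.6107, -0.2458]), array([142.2, 216.5]))
```

View pics/w33.png

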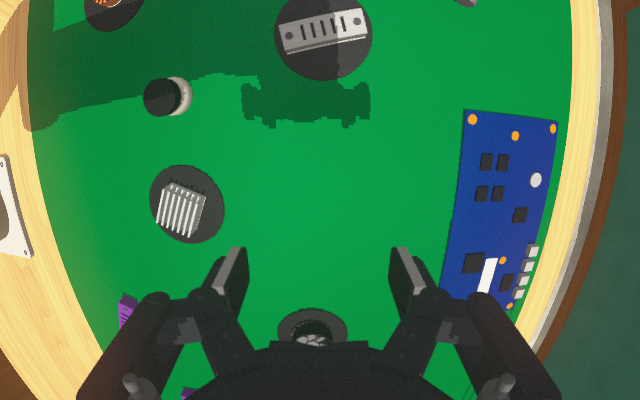

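View pics/f33.png

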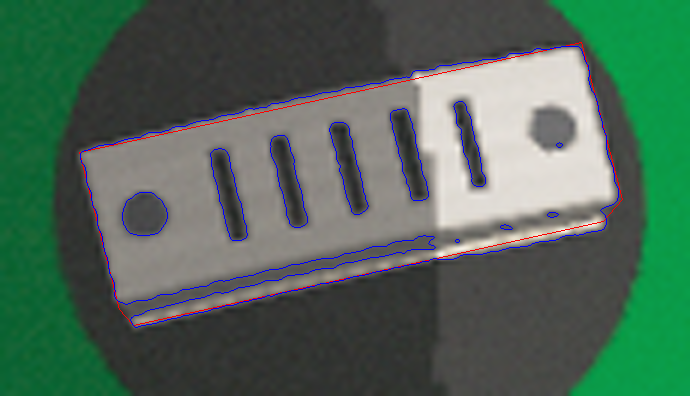

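play_rows --plan '[0,0,0,0,0,-0.1636,0,0,0,0,0,-0.1636,0,0,0,0,0,-0.1636,0,0,0,0,0,-0.1636,0,0,0,0,0,-0.1636,0,0,0,0,0,-0.1636,0,0,0,0,0,-0.1636,0,0,0,0,0,-0.1636,0,0,0,0,0,-0.1636,0,0,0,0,0,-0.1636,0,0,0,0,0,-0.1636,-9.3,35.5,0,0,0,0,-9.3,35.5,0,0,0,0,-9.3,35.5,0,0,0,0,-9.3,35.5,0,0,0,0,0,0,40,0,0,0,0,0,40,0,0,0,0,0,0,0,0,0,0,0,0,0,0,0]' --hand 60

```text
clock: 55.9
eef_pos: [0.6249, 0.2059, 0.125]
tool_rot: [-0.114, 0.993, 0.0, 0.001]
ft_force: [-0.0, -0.6, 0.4]
grip_width: 0.0511
```

Run:
```python
from h import *
c=bot.camera("wrist")
p,s,ov=fit(c,"wrist","converter",(.6234,.2068,.2285),z0=.004,maskf=lambda f:(f[...,1]<1.3*np.maximum(f[...,0],f[...,2]))&(f.max(-1)>105)); print(p.round(4),round(s,3),padcentre(c,"wrist",.6234,.2068)); cv2.imwrite("pics/f34.png",cv2.resize(ov,None,fx=.9,fy=.9))
go(.6234,.2060,.025,.2285+np.pi)
```

```text
[0.6233 0.2068 0.2308] 0.883 (array([0.6243, 0.2062]), array([101.7, 105.6]))
clock 55.95 at [0.6256 0.2059 0.1258] phi -2.9128 J [0.32 0.62 0.28 1.23 0.   0.09] w 0.0513 F [-0.6 -0.6 -0.2]
turn [0.0004 0.0039 0.0003] then shift mm [  2.11   0.57 100.77] dist 100.8
```

View pics/f34.png

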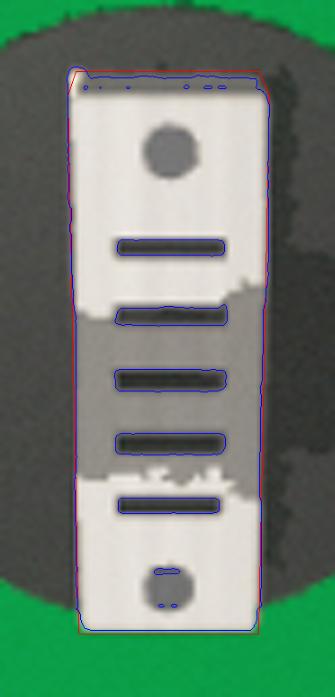

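play_rows --plan '[1,0.4,40,0,0,0,0,0,35,0,0,0,0,0,16,0,0,0,0,0,7,0,0,0,0,0,0,0,0,0,0,0,0,0,0,0]'

```text
clock: 56.7
eef_pos: [0.6245, 0.2058, 0.0269]
tool_rot: [-0.114, 0.993, 0.0, 0.001]
ft_force: [-0.1, -0.5, 0.5]
grip_width: 0.0512
```

Run:
```python
from h import *
go(.6234,.2060,.024,.2285+np.pi)
c=bot.camera("wrist"); cv2.imwrite("pics/w35.png",c["frame"][120:360,170:470].repeat(2,0).repeat(2,1))
```

```text
clock 56.7 at [0.6245 0.2058 0.0269] phi -2.9131 J [ 0.32  0.7   0.15  1.02 -0.    0.09] w 0.0512 F [-0.1 -0.5  0.5]
turn [ 0.0002  0.0028 -0.    ] then shift mm [1.06 0.45 2.89] dist 3.1
```

View pics/w35.png

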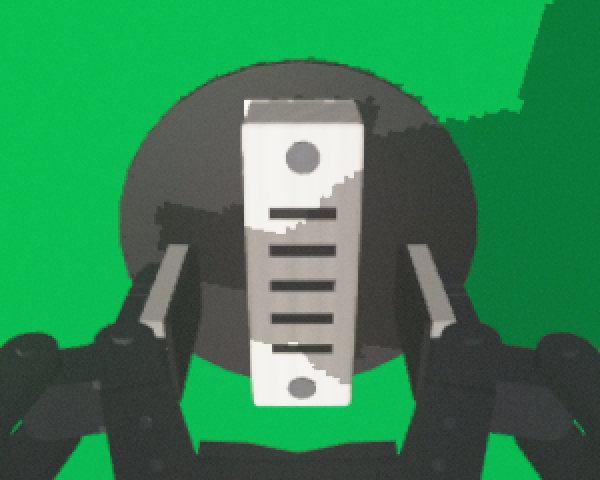

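play_rows --plan '[0.5,0.3,1.5,0,0,0,0,0,0,0,0,0,0,0,0,0,0,0,0,0,0,0,0,0,0,0,0,0,0,0,0,0,0,0,0,0]' --hand 10

```text
clock: 57.5
eef_pos: [0.6233, 0.2058, 0.0245]
tool_rot: [-0.114, 0.993, 0.0, 0.001]
ft_force: [0.1, 1.1, 5.3]
grip_width: 0.0263
```

Run:
```python
from h import *
go(.6234,.2060,.024,.2285+np.pi)
c=bot.camera("wrist"); cv2.imwrite("pics/w36.png",c["frame"][120:360,170:470].repeat(2,0).repeat(2,1))
```

```text
clock 57.5 at [0.6233 0.2058 0.0245] phi -2.9131 J [0.32 0.7  0.15 1.02 0.   0.09] w 0.0263 F [0.1 1.1 5.3]
turn [0.0002 0.0013 0.    ] then shift mm [-0.15  0.15  0.5 ] dist 0.5
```

View pics/w36.png

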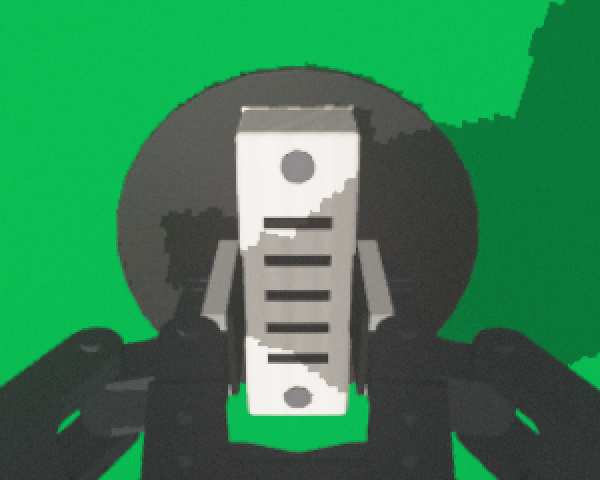

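play_rows --plan '[0,0,0,0,0,0,0,0,0,0,0,0,0,0,0,0,0,0,0,0,0,0,0,0,0,0,-10,0,0,0,0,0,-30,0,0,0,0,0,-40,0,0,0,0,0,-50,0,0,0,0,0,-50,0,0,0,0,0,0,0,0,0,0,0,0,0,0,0]' --hand 60

```text
clock: 58.92
eef_pos: [0.6227, 0.2056, 0.204]
tool_rot: [-0.114, 0.993, 0.0, 0.0]
ft_force: [0.9, 0.3, 0.4]
grip_width: 0.0511
```

Run:
```python
from h import *
c=bot.camera("wrist"); cv2.imwrite("pics/w37.png",c["frame"])
t=bot.camera("top"); s=bot.camera("scene")
def crop(f,u,v): return cv2.resize(f[v-22:v+22,u-22:u+22],(264,264),interpolation=cv2.INTER_CUBIC)
f=t["frame"]; g=s["frame"]
cv2.imwrite("pics/t37.png",np.vstack([np.hstack([crop(f,198,252),crop(f,397,156),crop(f,314,217)]),np.hstack([crop(g,418,225),crop(g,241,188),crop(g,324,194)])]))
go(.61,-.1,.2)
H=dict(jar=.045,loupe=.042)
for q,h in H.items():
    for d in bot.outline_of(q,"top")[:1]:
        v,u=np.nonzero(d["mask"]); P=onplane(t,"top",u,v,h); print(q,d["p"],P.mean(0)[:2].round(4))
```

```text
clock 59.08 at [0.6218 0.2053 0.2017] phi -2.9131 J [ 0.32  0.58  0.41  1.4  -0.    0.09] w 0.0514 F [ 0.4 -0.3  0.2]
turn [-0.0003 -0.0037  0.    ] then shift mm [  80.65 -294.66    1.75] dist 305.5
jar 0.73 [0.4523 0.1408]
```

View pics/w37.png

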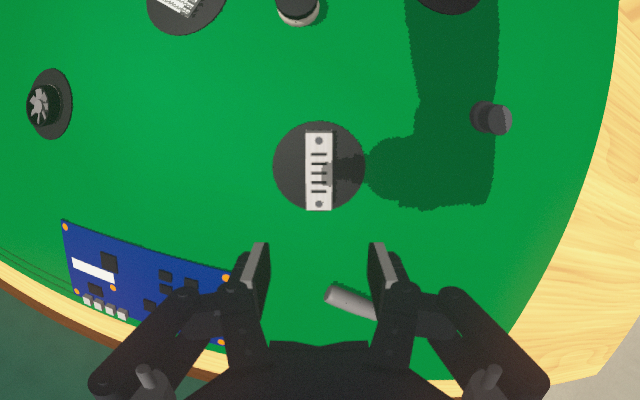

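View pics/t37.png

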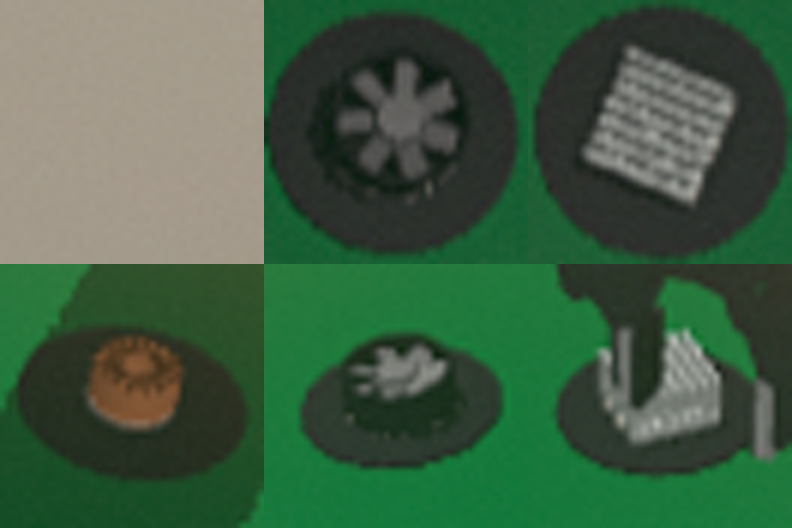

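Run:
```python
from h import *
a=cv2.imread("pics/top0.png");b=cv2.imread("pics/t27.png");t=bot.camera("top")["frame"]
for n,(u,v) in dict(jar=(259,214),loupe=(164,189)).items():
    for k,x in (("t27",b),("now",t)): print(n,k,cv2.absdiff(a,x)[v-14:v+14,u-14:u+14].mean().round(1))
s0=cv2.imread("pics/scene0.png"); s=bot.camera("scene")["frame"]
for n,(u,v) in dict(jar=(356,211),loupe=(412,267)).items(): print(n,cv2.absdiff(s0,s)[v-14:v+14,u-14:u+14].mean().round(1))
print(bot.job_done())
```

```text
jar t27 2.0
jar now 14.2
loupe t27 2.3
loupe now 93.8
jar 4.7
loupe 13.9
the job is handed in; nothing more can be done
None
```

All four parts are on their own pads, right way up and released, and I handed the job in at about 59 s. I took them in the order listed: heat sink, fan, converter, choke.

- **Placement:** each part was lowered until it touched its pad (about 3–5 N), then released. The highest force I read was about 7 N.
- **Corrections:** after the first placing, close wrist pictures showed the choke and the converter about 1 mm off their silhouettes. I re-gripped both in place and centred them.
- **Last checks of position:**
  - **Choke:** the wrist camera puts it within about 0.3 mm of its pad centre.
  - **Converter:** it lined up with its silhouette in the closed gripper. I did not fit it again after letting go.
  - **Heat sink:** the fit after release was about 0.7 mm and 0.001 rad from the target.
  - **Fan:** it was about 0.1 mm from target just before release. I checked it only by eye after that, and an even, thin outline shows around it.
- **Disagreement:** before the re-grips, the top camera put the choke about 1–2 mm off, while the wrist fit from the pickup side made it under 0.5 mm. A wrist view from the other side confirmed about 1 mm.
- **Jar and loupe:** the top pictures matched the start up to 44 s. In the last comparison, just before hand-in, the arm and its shadow lay over both in the top view. The scene view was close for the jar (difference 4.7) but changed more for the loupe (13.9), which I put down to shadow. The loupe stood at the same pixel in the wrist pictures before and after the last move. I never moved either of them, nor the purple look-alikes.

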